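# Open the steriliser pot and pack the file cassettes

### The job

Turn the steriliser's pressure lid anticlockwise to its first stop without pressing it, let it vent there for about two seconds, then press it down, turn it past the stop, lift it off and lay it handle up in the middle of the round blue mat. Fold the tray's four walls upright, and only then put every cassette from the pot, together with the orange indicator case, into the tray. Leave the walls standing and all the other things on the bench where they are.

Things in the scene. Friction and masses are not known exactly. Their poses are not given: they have to be found in the camera images.
- pot: Round white-and-steel steriliser pot, fixed, 184 mm across, 110 mm high. Origin: centre of its underside. Inside 134 mm across (126 mm at the blue seal ring near the top); inner floor 42 mm above the origin. Its top has three aluminium brackets (77 to 92 mm from the axis) that hook over the lid's tabs; bracket k spans k*120-13 to k*120+45 degrees, anticlockwise from the pot's x.
- pot_stop (a point): Middle of the red tooth hanging 5 mm down in the open end of bracket 0, 41 degrees anticlockwise from the pot's x, 82 mm from its axis (brackets 1 and 2 have the same): the first stop of the lid's tabs. The brackets' top is 110 mm above the bench.
- seal (a joint): Height (m) of the blue sprung seal ring in the pot's mouth: about 0 with the lid locked, down to -0.009 (end of travel) when the lid is pressed, up to 0.006 with the lid free. It pushes the lid up against the brackets with about 9 N at 0 and 600 N/m more as it is pressed; the lid's weight takes 3 N of that.
- lid: Steel pressure lid, 0.3 kg, locked on the pot at the start: disc 144 mm across, 6 mm thick, with three tabs 16 mm wide reaching 84 mm from the axis, one red. Origin: centre of the underside, x towards the red tab, z up. Locked, its underside is 98 mm above the pot's origin and lid yaw minus pot yaw is about -0.04 to 0.12 rad.
- lid_handle (a point): On the lid's axis 30 mm above its underside, in its black handle: an upright slab along the lid's x, 84 mm long, 14 mm thick, from 6 to 44 mm above the underside.
- lid_tab (a point): Point on the red tab, 80 mm from the lid's axis, 3 mm above its underside. Lid yaw minus pot yaw, growing anticlockwise from above: first stop at about 0.55 rad; pressed 6 to 9 mm down there (about 10 N) the tabs pass under the teeth; past about 0.9 rad they are free, the ring lifts the lid some 6 mm, and it comes straight up between 1.0 and 1.65 rad.
- lid_mat: Fixed round blue mat, 210 mm across and 3 mm thick, lying on the bench. Origin at the centre of its underside. The pot stands at the robot's right and the mat at its left, or the other way about.
- tray: Folding carton tray blank, fixed to the bench. Origin at the centre of the underside of its brown floor, which is 150 mm (x) by 120 mm (y) and 4 mm thick; z up. Each of its four edges carries a hinged wall, 45 mm high and 4 mm thick.
- wall_far (a joint): Angle (rad) of the tray wall hinged on the tray's +x edge, 2 mm above the bench: 0 lying flat outward, about 0.42 to 0.62 at the start (its outer edge then stands some 20 mm off the bench, so that fingertips fit under it from outside), 1.57 upright, stop at 1.6. The stiff crease (0.05 N m) stays where it is left.
- wall_left (a joint): Angle (rad) of the tray wall hinged on the tray's +y edge, 2 mm above the bench: 0 lying flat outward, about 0.42 to 0.62 at the start (its outer edge then stands some 20 mm off the bench, so that fingertips fit under it from outside), 1.57 upright, stop at 1.6. The stiff crease (0.05 N m) stays where it is left.
- wall_near (a joint): Angle (rad) of the tray wall hinged on the tray's -x edge, 2 mm above the bench: 0 lying flat outward, about 0.42 to 0.62 at the start (its outer edge then stands some 20 mm off the bench, so that fingertips fit under it from outside), 1.57 upright, stop at 1.6. The stiff crease (0.05 N m) stays where it is left.
- wall_right (a joint): Angle (rad) of the tray wall hinged on the tray's -y edge, 2 mm above the bench: 0 lying flat outward, about 0.42 to 0.62 at the start (its outer edge then stands some 20 mm off the bench, so that fingertips fit under it from outside), 1.57 upright, stop at 1.6. The stiff crease (0.05 N m) stays where it is left.
- kit1: Blue file cassette with two steel bands, 24 x 24 x 44 mm tall, about 60 g, standing on the inner floor of the closed pot, about 31 mm from the pot's axis; its x points roughly away from the pot's axis. Origin at the centre of its underside, z along its height. May be absent.
- kit2: Green file cassette with two steel bands, 24 x 24 x 44 mm tall, about 60 g, standing on the inner floor of the closed pot, about 31 mm from the pot's axis; its x points roughly away from the pot's axis. Origin at the centre of its underside, z along its height. May be absent.
- kit3: Yellow file cassette with two steel bands, 24 x 24 x 44 mm tall, about 60 g, standing on the inner floor of the closed pot, about 31 mm from the pot's axis; its x points roughly away from the pot's axis. Origin at the centre of its underside, z along its height. May be absent.
- case: Orange indicator case, 44 (x) x 28 (y) x 20 mm high, about 40 g, lying loose on the bench. Origin at the centre of its underside.
- dish: Small open steel dish, 70 x 50 x 22 mm high. Bystander, loose on the bench. Origin at the centre of its underside.
- probe: Slim steel hand instrument with an orange grip, 175 x 9 x 9 mm. Bystander, loose on the bench. Origin at the centre of its underside.
- pelletpot: Small amber pot with a black cap, 40 mm across, 42 mm high. Bystander, loose on the bench. Origin at the centre of its underside.
There are look-alikes about, which are no part of the job. Several things have the shape of the lid; the one meant has the colours described above. Of the things shaped like the case, the orange one is meant.

How it is judged (in metres and radians):
On the way, in this order (a step that is already met when the one before it is completed fails the run):
1. the lid is turned to its first stop, not pressed, and stays there for a second (y of lid_tab in the frame of pot between 0.031 and 0.049 m and z of lid in the frame of pot between 0.094 and 0.102 m), for 1 s.
2. the lid is pressed down at the first stop (y of lid_tab in the frame of pot above 0.031 m and z of lid in the frame of pot between 0.085 and 0.0932 m and horizontal distance between lid and pot below 0.01 m), for 0.05 s.
3. the lid is off the pot (horizontal distance between lid and pot above 0.15 m), for 0.2 s.
At the end, for the whole second after the job is handed in: All four tray walls stand within about 0.19 rad of upright; every cassette present and the orange case lie at rest inside the tray, between its walls; the lid rests flat, handle up, on the blue mat with its centre within 45 mm of the mat's centre (value of joint each of wall_far, wall_left, wall_near, wall_right above 1.38 rad and x of kit1 in the frame of tray between -0.078 and 0.078 m and y of kit1 in the frame of tray between -0.063 and 0.063 m and z of kit1 in the frame of tray between -0.005 and 0.05 m and linear speed of each of kit1, kit2, kit3, case, lid below 0.03 m/s and x of kit2 in the frame of tray between -0.078 and 0.078 m and y of kit2 in the frame of tray between -0.063 and 0.063 m and z of kit2 in the frame of tray between -0.005 and 0.05 m and x of kit3 in the frame of tray between -0.078 and 0.078 m and y of kit3 in the frame of tray between -0.063 and 0.063 m and z of kit3 in the frame of tray between -0.005 and 0.05 m and x of case in the frame of tray between -0.078 and 0.078 m and y of case in the frame of tray between -0.063 and 0.063 m and z of case in the frame of tray between -0.005 and 0.05 m and horizontal distance between lid and lid_mat below 0.045 m and angle between lid's own z axis and vertical below 0.12 rad and height (world z) of lid between -0.005 and 0.02 m); the robot touches nothing.
It fails at once if a cassette or the case is put in the tray before all its walls are raised (value of joint any of wall_far, wall_left, wall_near, wall_right below 1.1 rad and ((x of kit1 in the frame of tray between -0.078 and 0.078 m and y of kit1 in the frame of tray between -0.063 and 0.063 m and z of kit1 in the frame of tray between -0.005 and 0.03 m) or (x of kit2 in the frame of tray between -0.078 and 0.078 m and y of kit2 in the frame of tray between -0.063 and 0.063 m and z of kit2 in the frame of tray between -0.005 and 0.03 m) or (x of kit3 in the frame of tray between -0.078 and 0.078 m and y of kit3 in the frame of tray between -0.063 and 0.063 m and z of kit3 in the frame of tray between -0.005 and 0.03 m) or (x of case in the frame of tray between -0.078 and 0.078 m and y of case in the frame of tray between -0.063 and 0.063 m and z of case in the frame of tray between -0.005 and 0.03 m))).
It fails at once if a bystander is shifted by more than 40 mm (distance of any of dish, probe, pelletpot from where it was at the start of the episode above 0.04 m).
Of kit1, kit2, kit3 only 1 to 3 are there at a start; the rules pass over those that are not, and their reading is None.
At some moment in a run one of case may be knocked a few centimetres aside while the robot is not near it.
Once in a run the grip may slacken for a moment while it holds something.
It also fails if it takes over 210 s, if anything falls off the work surface, if the arm or the gripper's body presses on something with over 40 N, if the wrist force passes 120 N, or if a joint passes its speed limit or range.

### The arm

A 7-joint arm with a two-finger parallel gripper is mounted at the origin on the work surface. World frame = base frame: x ahead of the robot, y to its left, z up, the work surface at z = 0. Lengths are in mm, angles in rad, forces in N, time in s.
With the tool pointing down it reaches from about 400 to 900 mm from the base axis. Payload 5.5 kg.
Tool frame: the origin (TCP) lies on the centre line of the jaws, within the pads' length; the fingertips stand 22 mm ahead of it and the grasp point (between the pads) lies 3 mm ahead of it (ctrl.nose_length is the distance from the TCP to the fingertips, in mm); z points along the fingers, y is the direction in which the jaws open and shut (so a half turn about z gives the same grasp; the last joint's range is limited). The gripper opens to 92 mm and grips with 3 to 60 N. Pads are 19 mm wide; open, the fingers measure 130 mm over their backs; the gripper's body (75 mm by 190 mm) begins 47 mm behind the grasp point.
Start: joints at [-1.035, 0.501, -0.427, 1.55, 0.221, 1.138, -0.21], TCP at [175.091, 625.973, 248.729] pointing down, gripper open.
Joint ranges: [-2.88, 2.88], [-0.31, 2.03], [-1.54, 1.56], [0.2, 2.42], [-1.41, 4.55], [0.19, 2.02], [-2.57, 2.57]. Speed limits (rad/s): [2.57, 2.57, 3.14, 3.14, 3.14, 3.14, 3.14].

### API

Orientations are given as a 3x3 rotation matrix whose columns are the frame's x, y, z axes.
In Python, from rig import ctrl, grab_frame gives the robot as it stands. The module is installed in compiled form; this text tells all that it offers.
- The arm moves only by the tool play_rows, never from a script. Its argument "rows" is a list of rows, each a list of 4 numbers: the shift along the tool's x, y, z in cm, then the turn about the tool's z in rad. In form: [[dx, dy, dz, twist], ...]. A call has 1 to 10 rows; each row is the pose to reach, as a shift and turn from the pose measured when the call began, along the tool's axes at that moment; what a row does not reach only later rows make up. A row lasts 1/8 s, in which the tool goes at most 62.5 mm and 10.7 degrees, less where a joint would pass 70% of its speed; a pose out of reach is approached as far as the arm can. A call with a gripper value outside its range is refused whole. "grip" is the finger opening in cm, from 0 to 9.18, set as the call begins (left out, the last holds). The fingers move at their own pace and stop on an object; "force" is the grip in N (left out, the last holds). Time passes only in rows, so rows that repeat a pose let the fingers close. It gives the time, the measured TCP pose, the force and the opening at its end, in the units of the state.
- ctrl.observe(): the state, without advancing time (a new reading comes with each control period).
- grab_frame(name): name is "scene" or "top" or "wrist"; returns a dict with "image" (420x560x3 uint8, blue, green, red), "K" (3x3 intrinsics, pixels), "rvec" (rotation vector, rad) and "tvec" (3), from world to camera coordinates, as OpenCV has them. Camera axes: x right, y down, z forward; pixel columns grow to the right and rows downward; lengths in mm; the calibration is good to about 2 mm. The wrist camera is an equidistant fisheye: a pixel r from the principal point sees the ray r / f radians off the axis. A picture is of the moment at which its call begins. There is no depth.
- ctrl.finish_job(): hands the job in, once; it reports no verdict.
The state is a dict: "time_s": time; "joint_pos": joint angles; "dq": joint speeds; "joint_efforts": joint torques, N m; "tool_pos": TCP position; "ee_rot": TCP orientation; "contact_force": force on the tool from outside, world axes, zero at the start; "torque": the same for the moment, N m; "opening": finger opening in mm.
Only numpy, scipy, OpenCV 4.12 (cv2) and the standard library are available. Lean on these libraries where they do the work, as an engineer would, in place of code of your own. Each camera call takes 0.05 s, during which the arm holds its last target. There are 200 camera calls.

## Working session

There is one attempt and no reset: what is moved stays moved. The work goes in short steps, Python scripts to look and compute and a tool call to move; the robot and the scene stay as the last step left them, time stands still between calls to the robot, and variables do not carry over. Pictures are saved under pics/ and viewed, about 12 in all and at most 16, crops included, and the job is handed in when it is done.

Besides the shell and the picture viewer there is one more tool, called after "Request:" as name(argument=value, ...), one argument or row to a line, values as JSON. play_rows: Moves the arm, as the interface text tells. Its arguments: {"type":"object","properties":{"rows":{"type":"array","items":{"type":"array","items":{"type":"number"}}},"grip":{"type":"number"},"force":{"type":"number"}},"required":["rows"]}

```bash
mkdir -p pics; cat > h.py <<'E'
import numpy as np, cv2, pickle
from rig import ctrl, grab_frame
def snap(name,fn):
    f=grab_frame(name); cv2.imwrite('pics/%s.png'%fn,f['image']); pickle.dump(f,open('pics/%s.pkl'%fn,'wb')); return f
def load(fn): return pickle.load(open('pics/%s.pkl'%fn,'rb'))
def ray(f,uv,fish=False):
    K=f['K'];R=cv2.Rodrigues(np.array(f['rvec'],float))[0];t=np.array(f['tvec'],float).ravel()
    x=(uv[0]-K[0,2])/K[0,0];y=(uv[1]-K[1,2])/K[1,1]
    if fish:
        r=np.hypot(x,y); d=np.array([np.sin(r)*x/max(r,1e-9),np.sin(r)*y/max(r,1e-9),np.cos(r)])
    else: d=np.array([x,y,1.])
    d=R.T@d; return -R.T@t, d/np.linalg.norm(d)
def atz(f,uv,z,fish=False):
    c,d=ray(f,uv,fish); return (c+d*(z-c[2])/d[2])[:2]
def tri(rs):
    A=np.zeros((3,3));b=np.zeros(3)
    for c,d in rs:
        P=np.eye(3)-np.outer(d,d);A+=P;b+=P@c
    p=np.linalg.solve(A,b); return p,[np.linalg.norm((np.eye(3)-np.outer(d,d))@(p-c)) for c,d in rs]
def proj(f,p,fish=False):
    K=f['K'];R=cv2.Rodrigues(np.array(f['rvec'],float))[0];t=np.array(f['tvec'],float).ravel()
    q=R@np.array(p,float)+t
    if fish:
        r=np.hypot(q[0],q[1]);th=np.arctan2(r,q[2]);s=th/max(r,1e-9);return K[0,2]+K[0,0]*q[0]*s,K[1,2]+K[1,1]*q[1]*s
    return K[0,2]+K[0,0]*q[0]/q[2],K[1,2]+K[1,1]*q[1]/q[2]
E
python3 - <<'E'
from h import *
for n in ['scene','top','wrist']:
    f=snap(n,n+'0'); c,d=ray(f,(f['K'][0,2],f['K'][1,2])); print(n,f['K'].round(1).tolist(),c.round(),d.round(2))
s=ctrl.observe(); print(s['time_s'],s['tool_pos'],np.array(s['ee_rot']).round(3).tolist(),s['opening'],s['contact_force'])
a=[cv2.imread('pics/%s0.png'%n) for n in ['scene','top']]
cv2.imwrite('pics/top0b.png',cv2.resize(a[1],(800,600),interpolation=cv2.INTER_CUBIC))
cv2.imwrite('pics/scene0b.png',cv2.resize(a[0],(800,600),interpolation=cv2.INTER_CUBIC))
E
```

```text
scene [[491.1, 0.0, 275.7], [0.0, 491.1, 201.9], [0.0, 0.0, 1.0]] [1430. -254.  895.] [-0.74  0.27 -0.61]
top [[419.0, 0.0, 281.2], [0.0, 419.0, 210.1], [0.0, 0.0, 1.0]] [ 214.  106. 1459.] [ 0.18 -0.01 -0.98]
wrist [[325.2, 0.0, 278.2], [0.0, 325.2, 212.5], [0.0, 0.0, 1.0]] [105. 645. 383.] [ 0.26 -0.07 -0.96]
0.15 [175.02241087 625.44716011 247.8873715 ] [[-0.963, 0.269, -0.0], [0.269, 0.963, -0.001], [0.0, -0.002, -1.0]] 92.06601091249956 [ 0.15122618 -0.29618624  0.36487949]
```

View pics/top0b.png

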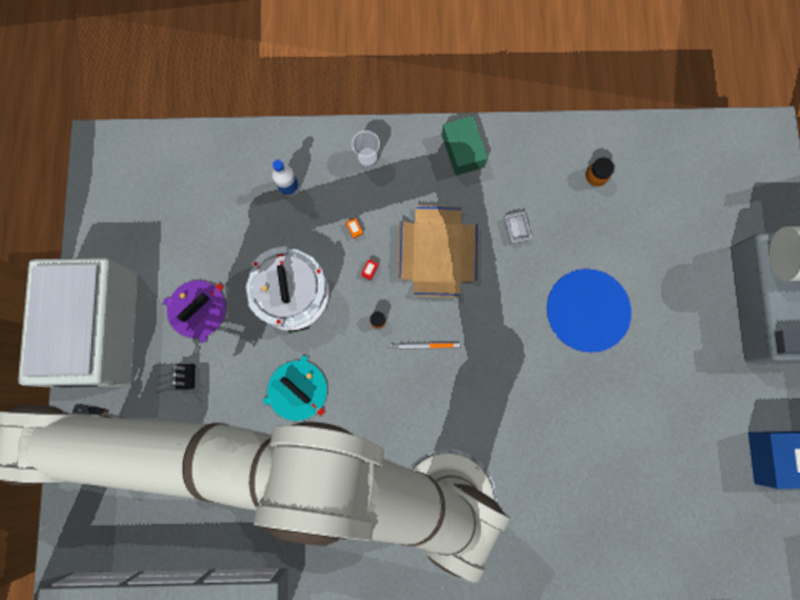

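View pics/scene0b.png

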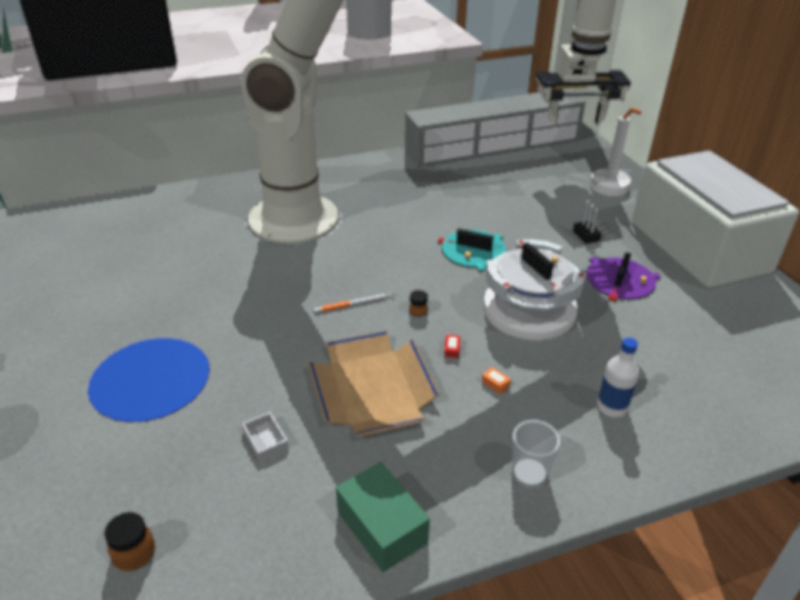

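Views 1–2. In the top view, the steel lid on the pot is at (287,288). Its look-alikes are a purple lid at (195,309) and a teal lid at (297,390). The orange case is at (354,227) and the red look-alike at (370,268). The tray is at (438,252), the mat at (589,310), the dish at (517,226), the probe at (428,345) and the pelletpot at (378,320). Next I'll get coarse positions and an enlarged crop.

```bash
cat >> h.py <<'E'
def go(tgt,yaw=None,st=None):
    """row (cm, rad) from current pose to TCP target (mm) & tool-x yaw (world, rad)"""
    s=st or ctrl.observe(); R=np.array(s['ee_rot']); d=R.T@(np.array(tgt,float)-np.array(s['tool_pos']))/10
    y0=np.arctan2(R[1,0],R[0,0]); tw=0 if yaw is None else -((yaw-y0+np.pi)%(2*np.pi)-np.pi)
    return [round(float(v),2) for v in d]+[round(float(tw),3)]
E
python3 - <<'E'
from h import *
T=load('top0');S=load('scene0');k=.7
for n,t,s,z in [('pot/lid handle top',(283,283),(537,261),142),('case',(354,227),(496,379),20),('red',(370,268),(453,346),20),('tray',(438,252),(372,385),4),('mat',(589,310),(150,379),3),('dish',(517,226),(265,437),22),('ppot',(378,318),(418,297),42),('probe',(428,345),(352,302),9)]:
    t=np.array(t)*k;s=np.array(s)*k
    p,e=tri([ray(T,t),ray(S,s)]); print(n,p.round(),np.round(e,1),atz(T,t,z).round(),atz(S,s,z).round())
m=T['image'].astype(int);mm=(m[...,0]>150)&(m[...,2]<60)&(m[...,1]<110)
n,l,st,c=cv2.connectedComponentsWithStats(mm.astype(np.uint8))
i=1+np.argmax(st[1:,4]);print(st[i],c[i],atz(T,c[i],3))
cv2.imwrite('pics/crop0.png',np.vstack([cv2.resize(T['image'][140:240,160:360],(800,400),interpolation=cv2.INTER_CUBIC)]))
E
```

```text
pot/lid handle top [499. 367. 123.] [0.7 0.7] [496. 364.] [523. 351.]
case [662. 212.  14.] [0.5 0.5] [661. 212.] [668. 209.]
red [557. 175.  12.] [0.5 0.5] [555. 174.] [565. 171.]
tray [596.   4.   5.] [0.1 0.1] [596.   4.] [595.   4.]
mat [ 442. -365.   -4.] [0.9 0.9] [ 441. -364.] [ 450. -363.]
dish [ 657. -197.   12.] [0.4 0.4] [ 654. -194.] [ 665. -198.]
ppot [427. 155.  36.] [0.4 0.4] [426. 155.] [433. 152.]
probe [363.  37.   6.] [0.8 0.8] [362.  36.] [366.  37.]
[ 383  188   58   58 2647] [411.67812618 216.9863997 ] [ 440.76308604 -361.56501297]
```

View pics/crop0.png

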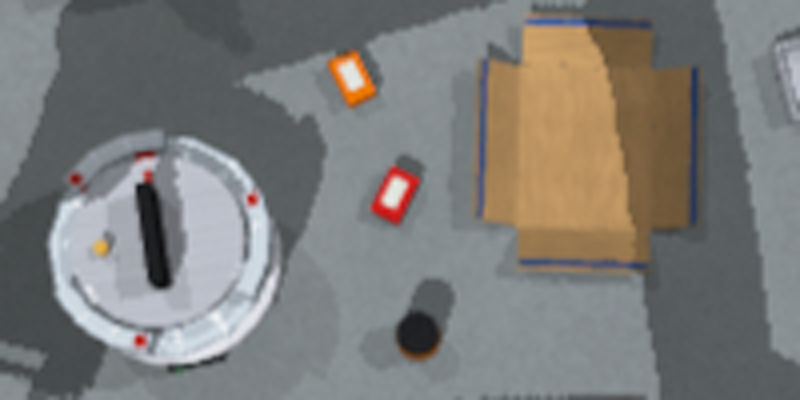

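View 3: the orange case, with the white label, is at crop (352,78) and the red look-alike at (396,195). The steel lid's red tab is at (147,160). The pot's teeth are at (75,178), (252,199) and (139,341). Next I'll move the wrist camera over the pot.

```bash
python3 - <<'E'
from h import *
T=load('top0')
P=[atz(T,(160+u/4-.4,140+v/4-.4),105) for u,v in [(75,178),(252,199),(139,341)]]
c=np.mean(P,0);print(np.round(P),c.round(1),[(np.hypot(*(p-c)).round(1),np.degrees(np.arctan2(*(p-c)[::-1])).round(1)) for p in P])
print('tab',atz(T,(160+147/4-.4,140+158/4-.4),101))
print(go([510,365,330],3.27), ctrl.observe()['joint_pos'])
E
```

```text
[[552. 437.]
 [531. 291.]
 [415. 382.]] [499.4 370.1] [(np.float64(85.6), np.float64(51.8)), (np.float64(85.7), np.float64(-68.2)), (np.float64(85.7), np.float64(171.8))]
tab [569.23232408 378.66887838]
[-39.28, -16.07, -8.19, -0.401] [-1.03479407  0.50165309 -0.42682671  1.55124858  0.22081147  1.1382824
 -0.21029904]
```

Request:
play_rows(
  rows=[
    [-39.3,-16.1,-8.2,-0.4],
    [-39.3,-16.1,-8.2,-0.4],
    [-39.3,-16.1,-8.2,-0.4],
    [-39.3,-16.1,-8.2,-0.4],
    [-39.3,-16.1,-8.2,-0.4],
    [-39.3,-16.1,-8.2,-0.4],
    [-39.3,-16.1,-8.2,-0.4],
    [-39.3,-16.1,-8.2,-0.4],
    [-39.3,-16.1,-8.2,-0.4],
    [-39.3,-16.1,-8.2,-0.4],
  ],
)

```text
time_s: 1.4
tool_pos: [508.4, 366.2, 329.8]
ee_rot: [[-0.992, -0.13, -0.002], [-0.13, 0.992, -0.001], [0.002, -0.001, -1.0]]
contact_force: [0.6, 0.6, 0.6]
opening: 92.4
```

```bash
python3 - <<'E'
from h import *
f=snap('wrist','w1');s=ctrl.observe();print(s['tool_pos'],np.array(s['ee_rot']).round(3).tolist(),s['joint_pos'],s['time_s'])
cv2.imwrite('pics/w1b.png',cv2.resize(f['image'],(800,600),interpolation=cv2.INTER_CUBIC))
E
```

```text
[508.50578381 366.14699085 329.86911065] [[-0.992, -0.13, -0.001], [-0.13, 0.992, -0.001], [0.002, -0.001, -1.0]] [-0.36877652  0.39129956 -0.40307043  1.51501445  0.15730337  1.26929574
  0.90955787] 1.45
```

View pics/w1b.png

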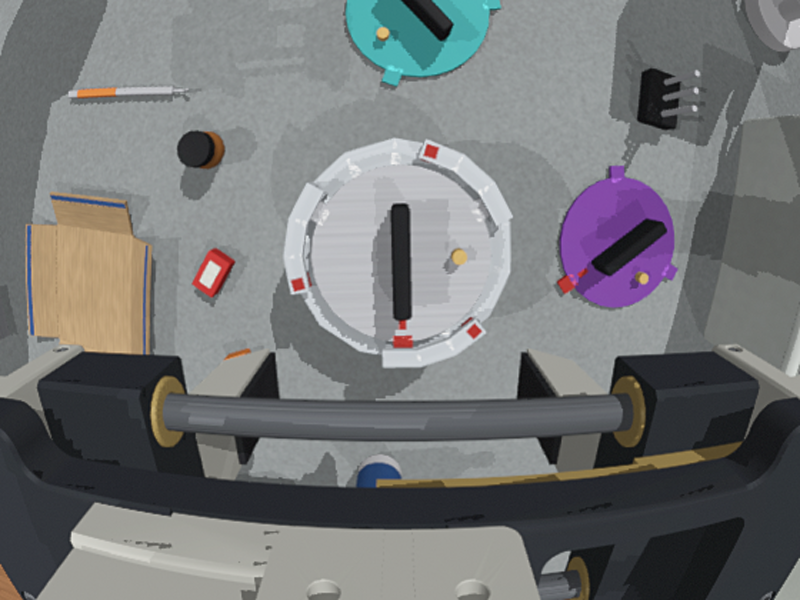

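```bash
python3 - <<'E'
from h import *
W=load('w1');T=load('top0');k=.7
A=lambda u,v,z:atz(W,(u*k,v*k),z,True)
P=[A(*p,110) for p in [(475,331),(431,152),(298,285)]]
c=np.mean(P,0);print(np.round(P,1),c.round(1),[(np.hypot(*(p-c)).round(1),np.degrees(np.arctan2(*(p-c)[::-1])).round(1)) for p in P])
# handle by dark pixels on top
g=W['image'].max(2)<60; g[:, :255]=0; g[:,300:]=0; g[:135]=0;g[228:]=0
v,u=np.nonzero(g);Q=np.array([atz(W,q,142,True) for q in zip(u,v)]);m=Q.mean(0);w,V=np.linalg.eigh(np.cov(Q.T))
print(len(Q),m,np.degrees(np.arctan2(V[1,1],V[0,1])),np.sqrt(w*12))
a,b=A(401,206,142),A(402,318,142);print(a,b,(a+b)/2,np.linalg.norm(b-a),np.degrees(np.arctan2(*(b-a)[::-1])))
t=A(403,341,104);print('tab',t,np.degrees(np.arctan2(*(t-c)[::-1])))
for z in (100,105,110,115):
  print(z,[np.round(atz(T,(160+u/4-.4,140+v/4-.4),z)-A(*q,z),1) for (u,v),q in zip([(75,178),(139,341),(252,199)],[(475,331),(431,152),(298,285)])])
E
```

```text
[[549.1 435.4]
 [413.5 379.3]
 [529.4 289.1]] [497.3 367.9] [(np.float64(85.0), np.float64(52.5)), (np.float64(84.6), np.float64(172.2)), (np.float64(85.1), np.float64(-67.9))]
995 [494.21178792 366.5229013 ] -171.51728334644994 [12.48189861 82.36054435]
[455.72604001 361.84439594] [535.89891454 373.19862079] [495.81247727 367.52150837] 80.97288578635822 8.060724693463076
tab [567.2493016  378.59782408] 8.68104723939369
100 [array([1.3, 1. ]), array([2.4, 3.4]), array([0.5, 4. ])]
105 [array([1.7, 0.9]), array([1.4, 2.7]), array([0.6, 2.4])]
110 [array([2. , 0.7]), array([0.3, 2. ]), array([0.8, 0.8])]
115 [array([2.3, 0.6]), array([-0.8,  1.3]), array([ 0.9, -0.9])]
```

View 4: the handle runs vertically at u=401, v=206–318. The red tab is at (403,341), and the teeth are at (475,331), (431,152) and (298,285). That puts the pot axis at about (497.4,368), the pot yaw at about 0.195 and the lid yaw at about 0.147, so the lid is locked.

```bash
python3 - <<'E'
from h import *
print(go([497.2,368,160],3.288),go([497.2,368,131],3.288))
E
```

```text
[1.07, 0.35, 16.99, -0.016] [1.07, 0.35, 19.89, -0.016]
```

Request:
play_rows(
  rows=[
    [1.1,0.35,0,-0.016],
    [1.1,0.35,6,-0.016],
    [1.1,0.35,12,-0.016],
    [1.1,0.35,17,-0.016],
    [1.1,0.35,18.5,-0.016],
    [1.1,0.35,19.9,-0.016],
    [1.1,0.35,19.9,-0.016],
    [1.1,0.35,19.9,-0.016],
  ],
)

```text
time_s: 2.45
tool_pos: [497.8, 368.9, 132.7]
ee_rot: [[-0.989, -0.146, 0.001], [-0.146, 0.989, 0.001], [-0.001, 0.0, -1.0]]
contact_force: [-0.7, -0.4, 0.4]
opening: 91.9
```

Request:
play_rows(
  rows=[
    [0,0,0,0],
    [0,0,0,0],
    [0,0,0,0],
    [0,0,0,0],
    [0,0,0,0],
    [0,0,0,0],
    [0,0,0,0],
    [0,0,0,0],
  ],
  grip=0.5,
  force=45,
)

```text
time_s: 3.45
tool_pos: [497.8, 368.7, 132.7]
ee_rot: [[-0.989, -0.146, 0.001], [-0.146, 0.989, 0.0], [-0.001, 0.0, -1.0]]
contact_force: [0.3, -2.3, 0.4]
opening: 16.9
```

```bash
python3 - <<'E'
from h import *
s=ctrl.observe()
for k in s: print(k,np.array(s[k]).round(2).tolist())
E
```

```text
time_s 3.45
joint_pos [-0.41, 0.57, -0.37, 1.73, 0.25, 0.89, 0.84]
dq [0.0, -0.0, 0.01, 0.0, 0.01, 0.01, 0.0]
joint_efforts [-0.46, -56.36, -6.15, -24.22, -0.44, -0.4, -0.02]
tool_pos [497.78, 368.7, 132.65]
ee_rot [[-0.99, -0.15, 0.0], [-0.15, 0.99, 0.0], [-0.0, 0.0, -1.0]]
contact_force [0.32, -2.34, 0.42]
torque [-0.46, -0.04, 0.01]
opening 16.87
```

Request:
play_rows(
  rows=[
    [0,0,0,0],
    [0,0,0,0],
    [0,0,0,0],
    [0,0,0,0],
  ],
)

```text
time_s: 3.95
tool_pos: [497.9, 368.3, 132.7]
ee_rot: [[-0.989, -0.146, 0.001], [-0.146, 0.989, -0.0], [-0.001, -0.0, -1.0]]
contact_force: [0.4, -2.1, 1.2]
opening: 13.9
```

Request:
play_rows(
  rows=[
    [0,0,0,-0.12],
    [0,0,0,-0.24],
    [0,0,0,-0.36],
    [0,0,0,-0.46],
    [0,0,0,-0.54],
    [0,0,0,-0.58],
    [0,0,0,-0.58],
    [0,0,0,-0.58],
  ],
)

```text
time_s: 4.95
tool_pos: [498.0, 368.7, 132.6]
ee_rot: [[-0.748, -0.664, 0.001], [-0.664, 0.748, 0.0], [-0.001, -0.001, -1.0]]
contact_force: [1.2, 1.0, -0.6]
opening: 13.8
```

```bash
python3 - <<'E'
from h import *
f=snap('wrist','w2');s=ctrl.observe();R=np.array(s['ee_rot']);print(s['tool_pos'],np.arctan2(-R[1,0],-R[0,0]),s['contact_force'],s['torque'],s['joint_pos'][6],s['opening'])
cv2.imwrite('pics/w2b.png',cv2.resize(f['image'][60:340,140:440],(800,747),interpolation=cv2.INTER_CUBIC)[:600])
E
```

```text
[498.02128674 368.72878329 132.70011653] 0.7257078017346115 [ 0.45157097  0.52644525 -0.77436912] [ 0.29651928 -0.15217524 -0.11086954] 1.3418063124831807 14.200847798338545
```

View pics/w2b.png

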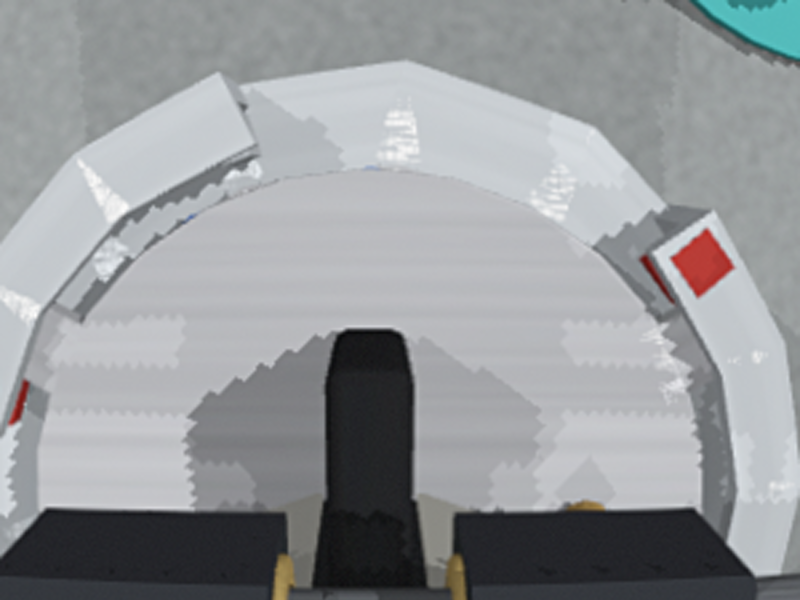

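View 5: the handle is still square in the gripper and the lid yaw is 0.726, so the difference from the pot is 0.53, at the first stop. I'll vent for about 2 s, then press.

Request:
play_rows(
  rows=[
    [0,0,0,0],
    [0,0,0,0],
    [0,0,0,0],
    [0,0,0,0],
    [0,0,0,0],
    [0,0,0,0],
    [0,0,0,0],
    [0,0,0,0],
    [0,0,0,0],
    [0,0,0,0],
  ],
)

```text
time_s: 6.25
tool_pos: [498.0, 368.7, 132.7]
ee_rot: [[-0.748, -0.664, 0.001], [-0.664, 0.748, 0.0], [-0.001, -0.001, -1.0]]
contact_force: [0.2, -0.3, -0.1]
opening: 13.7
```

Request:
play_rows(
  rows=[
    [0,0,0,0],
    [0,0,0,0],
    [0,0,0,0],
    [0,0,0,0],
    [0,0,0,0],
    [0,0,0,0],
    [0,0,0,0],
    [0,0,0,0],
  ],
)

```text
time_s: 7.25
tool_pos: [498.0, 368.7, 132.7]
ee_rot: [[-0.748, -0.664, 0.001], [-0.664, 0.748, 0.0], [-0.001, -0.001, -1.0]]
contact_force: [1.3, 0.7, -1.0]
opening: 13.9
```

Request:
play_rows(
  rows=[
    [0,0,0.3,0],
    [0,0,0.6,0],
    [0,0,0.8,0],
    [0,0,0.8,0],
    [0,0,0.8,0],
  ],
  force=60,
)

```text
time_s: 7.88
tool_pos: [498.4, 369.1, 126.2]
ee_rot: [[-0.748, -0.664, 0.003], [-0.664, 0.748, 0.001], [-0.002, -0.001, -1.0]]
contact_force: [-1.5, -2.1, 9.7]
opening: 13.9
```

Request:
play_rows(
  rows=[
    [0,0,0.28,0],
    [0,0,0.28,-0.1],
    [0,0,0.28,-0.2],
    [0,0,0.28,-0.3],
    [0,0,0.28,-0.4],
    [0,0,0.28,-0.5],
    [0,0,0.28,-0.6],
    [0,0,0.2,-0.7],
    [0,0,0,-0.74],
    [0,0,0,-0.74],
  ],
)

```text
time_s: 9.12
tool_pos: [499.2, 370.2, 128.0]
ee_rot: [[-0.104, -0.995, 0.005], [-0.995, 0.104, 0.002], [-0.003, -0.005, -1.0]]
contact_force: [0.6, 0.5, 8.0]
opening: 13.5
```

```bash
python3 - <<'E'
from h import *
f=snap('wrist','w3');s=ctrl.observe();R=np.array(s['ee_rot']);print(s['tool_pos'],np.arctan2(-R[1,0],-R[0,0])-.195,s['contact_force'],s['torque'],s['joint_pos'],s['opening'])
cv2.imwrite('pics/w3b.png',cv2.resize(f['image'][60:340,140:440],(800,747),interpolation=cv2.INTER_CUBIC)[:600])
E
```

```text
[499.20582597 370.23414544 128.04062025] 1.2714625447067056 [ 0.05165432 -0.01439043  9.56635778] [0.00939076 0.4137523  0.06392452] [-0.19935496  0.64651865 -0.66647575  1.71928931  0.48162518  0.93964567
  1.98025364] 13.59399240490338
```

View pics/w3b.png

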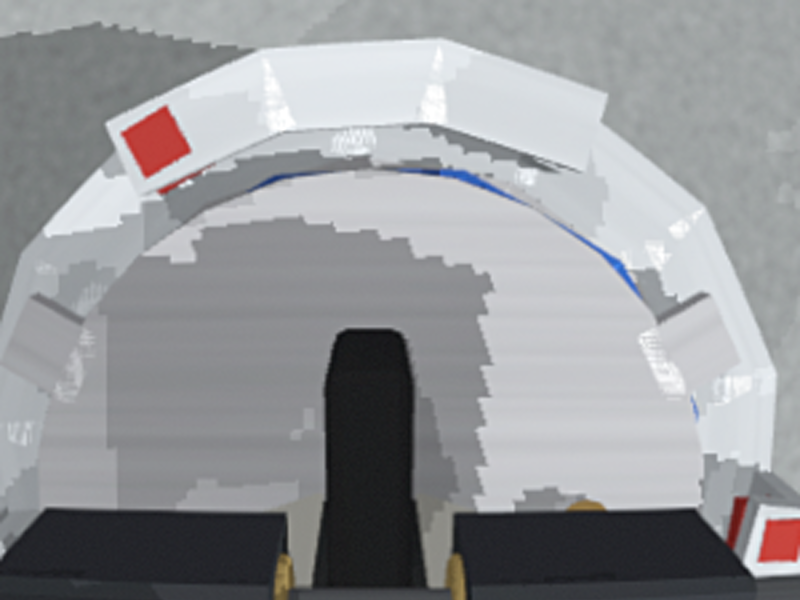

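View 6: the tabs now sit between the brackets, at (40,340) and (700,340), with the ring blue visible. Next is a straight lift.

Request:
play_rows(
  rows=[
    [0,0,-0.5,0],
    [0,0,-1,0],
    [0,0,-2,0],
    [0,0,-3.5,0],
    [0,0,-6,0],
    [0,0,-9,0],
    [0,0,-12,0],
    [0,0,-14,0],
    [0,0,-14,0],
    [0,0,-14,0],
  ],
)

```text
time_s: 10.42
tool_pos: [498.1, 369.2, 266.8]
ee_rot: [[-0.104, -0.995, 0.004], [-0.995, 0.104, 0.001], [-0.001, -0.003, -1.0]]
contact_force: [-0.2, -0.2, -3.9]
opening: 13.7
```

```bash
python3 - <<'E'
from h import *
s=ctrl.observe();R=np.array(s['ee_rot']);y=np.arctan2(R[1,0],R[0,0]);print(s['tool_pos'],y,s['contact_force'],s['opening'])
print(go([490,20,270],y-.66),go([441,-362,270],y-1.32))
E
```

```text
[498.09024867 369.19374819 266.83775665] -1.6752787399891769 [-0.15356044 -0.23527042 -3.92022369] 13.719302602411243
[34.81, -2.84, -0.36, 0.66] [73.32, -1.95, -0.42, 1.32]
```

Request:
play_rows(
  rows=[
    [2,-0.2,-0.4,0.05],
    [6,-0.5,-0.4,0.12],
    [11,-1,-0.4,0.22],
    [16,-1.5,-0.4,0.32],
    [21,-2,-0.4,0.42],
    [26,-2.3,-0.4,0.52],
    [31,-2.6,-0.4,0.6],
    [34,-2.8,-0.4,0.66],
    [34.8,-2.8,-0.4,0.66],
    [34.8,-2.8,-0.4,0.66],
  ],
)

```text
time_s: 11.68
tool_pos: [489.1, 19.9, 270.1]
ee_rot: [[-0.693, -0.721, 0.003], [-0.721, 0.693, 0.001], [-0.003, -0.001, -1.0]]
contact_force: [0.0, 0.9, -2.6]
opening: 13.6
```

```bash
python3 - <<'E'
from h import *
s=ctrl.observe();R=np.array(s['ee_rot']);y=np.arctan2(R[1,0],R[0,0]);print(s['tool_pos'],y,s['contact_force'],s['opening'],s['joint_pos'])
print(go([465,-170,270],y-.33),go([441,-362,270],y-.66))
E
```

```text
[489.08958058  19.91934324 270.10096975] -2.3361702484655713 [ 0.02393608  0.94096818 -2.64698933] 13.589294123031523 [ 0.40621748  0.19472285 -0.56172207  1.91794858  0.11753595  1.05822823
  2.17174047]
[15.36, -11.42, -0.02, 0.33] [30.87, -22.99, -0.05, 0.66]
```

Request:
play_rows(
  rows=[
    [2,-1.5,0,0.06],
    [6,-4.5,0,0.15],
    [10,-7.5,0,0.23],
    [14,-10.5,0,0.31],
    [18,-13.5,0,0.39],
    [22,-16.5,0,0.47],
    [26,-19.5,0,0.55],
    [29,-21.8,0,0.62],
    [30.9,-23,0,0.66],
    [30.9,-23,0,0.66],
  ],
)

```text
time_s: 12.92
tool_pos: [440.2, -363.1, 269.0]
ee_rot: [[-0.99, -0.143, 0.002], [-0.143, 0.99, 0.002], [-0.002, 0.001, -1.0]]
contact_force: [0.6, 1.3, -2.2]
opening: 13.4
```

```bash
python3 - <<'E'
from h import *
f=snap('wrist','w4');s=ctrl.observe();R=np.array(s['ee_rot']);y=np.arctan2(R[1,0],R[0,0]);print(s['tool_pos'],y,s['contact_force'],s['opening'],s['joint_pos'])
print(go([441,-362,60]),go([441,-362,39]))
cv2.imwrite('pics/w4b.png',f['image'])
E
```

```text
[ 441.02740185 -361.28601727  269.04607181] -2.995395895635114 [-0.58300593  1.21497689 -3.10486043] 14.02593995821715 [ 0.82148428  0.31525579 -0.22191401  1.74001031  0.07275162  1.09427262
  2.29378068]
[0.07, -0.12, 20.9, 0.0] [0.08, -0.13, 23.0, 0.0]
```

View pics/w4b.png

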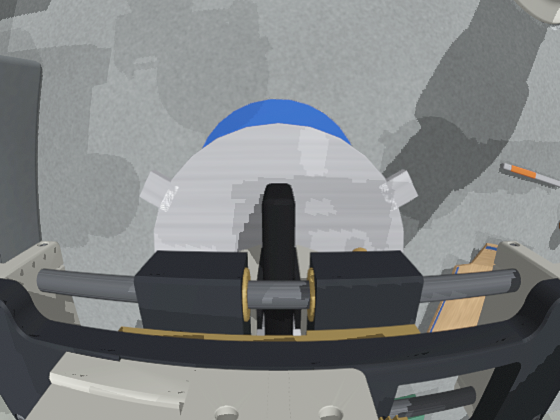

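View 7: the lid hangs level and centred over the mat. Now I'll lower it.

Request:
play_rows(
  rows=[
    [0,0,3,0],
    [0,0,8,0],
    [0,0,13,0],
    [0,0,18,0],
    [0,0,21,0],
    [0,0,22,0],
    [0,0,22.6,0],
    [0,0,22.9,0],
    [0,0,22.9,0],
    [0,0,22.9,0],
  ],
)

```text
time_s: 14.22
tool_pos: [442.1, -361.1, 40.9]
ee_rot: [[-0.989, -0.146, 0.004], [-0.145, 0.989, 0.002], [-0.004, 0.001, -1.0]]
contact_force: [-0.2, -0.4, -2.3]
opening: 13.9
```

Request:
play_rows(
  rows=[
    [0,0,0.1,0],
    [0,0,0.15,0],
    [0,0,0.15,0],
  ],
)

```text
time_s: 14.6
tool_pos: [442.0, -361.1, 39.4]
ee_rot: [[-0.989, -0.145, 0.003], [-0.145, 0.989, 0.002], [-0.004, 0.001, -1.0]]
contact_force: [0.1, 0.6, -3.1]
opening: 13.9
```

Request:
play_rows(
  rows=[
    [0,0,0.15,0],
    [0,0,0.25,0],
    [0,0,0.3,0],
    [0,0,0.3,0],
  ],
)

```text
time_s: 15.1
tool_pos: [442.3, -361.3, 37.3]
ee_rot: [[-0.989, -0.146, 0.004], [-0.146, 0.989, 0.001], [-0.004, 0.001, -1.0]]
contact_force: [-1.5, 1.6, 5.3]
opening: 13.9
```

Request:
play_rows(
  rows=[
    [0,0,0,0],
    [0,0,0,0],
    [0,0,0,0],
    [0,0,0,0],
    [0,0,0,0],
    [0,0,0,0],
    [0,0,0,0],
    [0,0,0,0],
  ],
  grip=6,
)

```text
time_s: 16.1
tool_pos: [442.3, -361.3, 37.3]
ee_rot: [[-0.989, -0.146, 0.004], [-0.146, 0.989, 0.001], [-0.004, 0.001, -1.0]]
contact_force: [-0.4, 0.3, -0.2]
opening: 59.5
```

Request:
play_rows(
  rows=[
    [0,0,-2,0],
    [0,0,-5,0],
    [0,0,-10,0],
    [0,0,-16,0],
    [0,0,-22,0],
    [0,0,-26,0],
    [0,0,-28,0],
    [0,0,-28,0],
  ],
)

```text
time_s: 17.1
tool_pos: [442.1, -362.2, 320.6]
ee_rot: [[-0.989, -0.146, 0.008], [-0.146, 0.989, -0.002], [-0.008, -0.003, -1.0]]
contact_force: [-0.6, -0.1, -1.1]
opening: 60.1
```

```bash
python3 - <<'E'
from h import *
s=ctrl.observe();R=np.array(s['ee_rot']);print(s['tool_pos'],s['opening'],s['contact_force'],s['joint_pos'])
T=snap('top','t2');f=snap('wrist','w5');S=snap('scene','s2')
cv2.imwrite('pics/m2.png',np.hstack([cv2.resize(T['image'][80:260,270:450],(400,400)),cv2.resize(f['image'],(400,400))]))
E
```

```text
[ 442.07048718 -362.16573097  320.5832429 ] 60.08187406906758 [-0.64854828 -0.11376831 -1.06908233] [ 0.82970627  0.27040435 -0.2300508   1.67925256  0.06280067  1.19150209
  2.30191073]
```

View pics/m2.png

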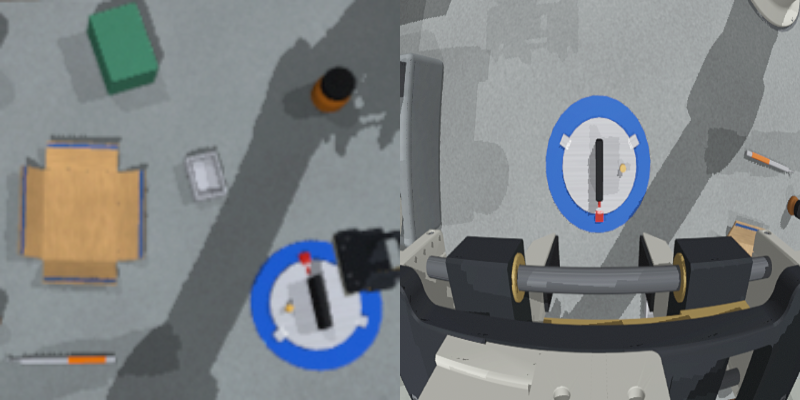

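View 8: the lid is flat, handle up, in the middle of the blue mat. Next I'll look at the tray from above.

```bash
python3 - <<'E'
from h import *
print(go([540,-180,400],3.14),go([650,4,400],3.14))
E
```

```text
[-12.5, 16.49, -8.28, 0.148] [-26.06, 33.09, -8.21, 0.148]
```

Request:
play_rows(
  rows=[
    [-3,4,-8.2,0.1],
    [-7,9,-8.2,0.15],
    [-11,14,-8.2,0.15],
    [-15,19,-8.2,0.15],
    [-19,24,-8.2,0.15],
    [-23,29,-8.2,0.15],
    [-26,33.1,-8.2,0.15],
    [-26,33.1,-8.2,0.15],
    [-26,33.1,-8.2,0.15],
  ],
  grip=0,
  force=20,
)

```text
time_s: 18.38
tool_pos: [649.1, 5.3, 398.0]
ee_rot: [[-1.0, 0.001, -0.001], [0.001, 1.0, 0.003], [0.001, 0.003, -1.0]]
contact_force: [0.1, -0.9, 0.0]
opening: 0.6
```

```bash
python3 - <<'E'
from h import *
f=snap('wrist','w6');s=ctrl.observe();print(s['tool_pos'],np.array(s['ee_rot']).round(3).tolist(),s['opening'],s['joint_pos'])
cv2.imwrite('pics/w6b.png',cv2.resize(f['image'],(800,600),interpolation=cv2.INTER_CUBIC))
E
```

```text
[648.9015679    2.91500172 398.40281919] [[-1.0, 0.004, -0.0], [0.004, 1.0, 0.001], [0.0, 0.001, -1.0]] 0.31849324158539655 [ 0.24760805  0.40190424 -0.41977423  1.35154781  0.16062414  1.42156877
  1.4004875 ]
```

View pics/w6b.png

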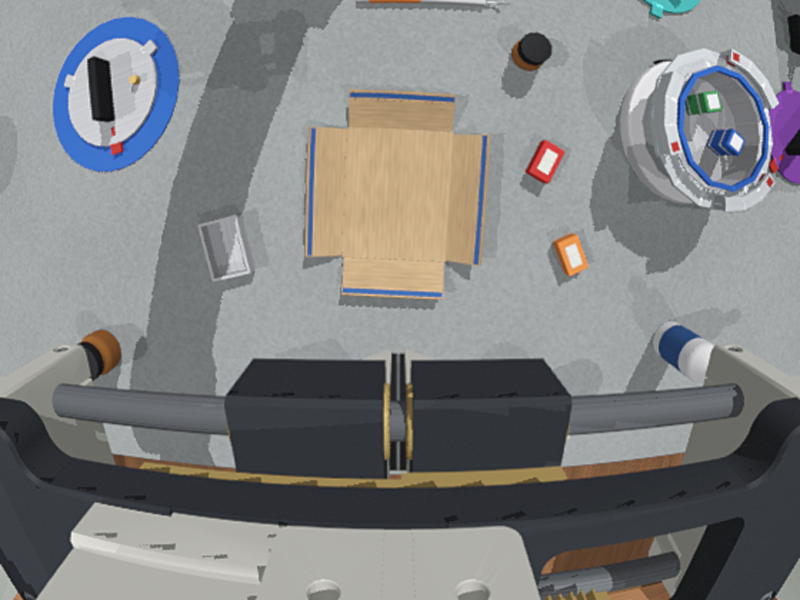

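View 9: the tray floor creases are near (348,127), (453,130), (444,262) and (344,257). The case is at (571,255). The open pot shows a green cassette at (703,103) and a blue one at (735,140).

```bash
python3 - <<'E'
from h import *
W=load('w6');T=load('top0');S=load('scene0');k=.7
A=lambda u,v,z:atz(W,(u*k,v*k),z,True).round(1)
P=[A(*p,4) for p in [(348,127),(453,130),(444,262),(344,258)]];print(P,np.mean(P,0),[np.linalg.norm(P[i]-P[i-1]).round() for i in range(4)])
e=[A(u,v,24) for u,v in [(350,95),(454,99),(487,137),(476,263),(441,294),(343,291),(308,255),(313,130)]];print('outer edges',*e)
print('fn dir near',np.degrees(np.arctan2(*(e[1]-e[0]))),'far',np.degrees(np.arctan2(*(e[4]-e[5]))), 'left',np.degrees(np.arctan2(*(e[2]-e[3])[::-1])),'right',np.degrees(np.arctan2(*(e[7]-e[6])[::-1])))
print('near edge at y,far',)
print('case',A(571,255,20),'dish',A(224,247,11),'ppot',A(535,49,42),'red',A(545,160,20))
# green box nearest-top corner
for t,s in [((455,172),(383,565)),((487,164),(338,497))]:
    p,er=tri([ray(T,np.array(t)*k),ray(S,np.array(s)*k)]);print('box?',p.round(),er)
print('box edges top z=60',[atz(T,np.array(q)*k,60).round() for q in [(455,174),(487,164),(480,117),(443,128)]])
E
```

```text
[array([518.2, -48.5]), array([521.6,  69.4]), array([674.1,  60.8]), array([669.1, -55.2])] [595.75    6.625] [np.float64(151.0), np.float64(118.0), np.float64(153.0), np.float64(116.0)]
outer edges [484.5 -44.3] [488.8  68.1] [530.1 104.6] [671.3  95.1] [707.3  56.1] [703.5 -55.1] [661.6 -93.7] [522.3 -84.9]
fn dir near 2.1908520083417375 far 1.9571876881163945 left 176.1509148230085 right 176.38525676890876
near edge at y,far
case [660.8 210.5] dish [ 651.9 -199. ] ppot [429.  155.1] red [552.1 173. ]
box? [ 857.  -62. -121.] [np.float64(2.5185518503013973), np.float64(2.5185518503015314)]
box? [ 817. -123.   29.] [np.float64(3.052439958037828), np.float64(3.052439958037769)]
box edges top z=60 [array([779., -41.]), array([ 803., -121.]), array([ 929., -110.]), array([901., -15.])]
```

```bash
python3 - <<'E'
from h import *
T=load('top0');S=load('scene0');k=.7
for t,s in [((455,174),(378,466)),((487,164),(338,487)),((443,128),(428,515))]:
    p,er=tri([ray(T,np.array(t)*k),ray(S,np.array(s)*k)]);print('box?',p.round(),np.round(er[0],1))
c=np.array([596,6]);th=-.05;R=np.array([[np.cos(th),-np.sin(th)],[np.sin(th),np.cos(th)]])
for n,q in dict(far0=(126,10),far1=(86,10),).items():
    w=c+R@q; print(n,w.round(1),[go([*w,z],np.pi-.05) for z in (150,30)])
E
```

```text
box? [788. -46.  34.] 2.7
box? [ 811. -121.   44.] 3.1
box? [904. -15.  54.] 0.7
far0 [722.3   9.7] [[-7.34, 0.68, 24.84, 0.046], [-7.34, 0.66, 36.84, 0.046]]
far1 [682.4  11.7] [[-3.35, 0.86, 24.84, 0.046], [-3.35, 0.84, 36.84, 0.046]]
```

Request:
play_rows(
  rows=[
    [-4,0.4,3,0.046],
    [-7.5,0.7,8,0.046],
    [-7.5,0.7,14,0.046],
    [-7.5,0.7,20,0.046],
    [-7.5,0.7,26,0.046],
    [-7.5,0.7,31,0.046],
    [-7.5,0.7,35,0.046],
    [-7.5,0.7,36.8,0.046],
    [-7.5,0.7,36.8,0.046],
    [-7.5,0.7,36.8,0.046],
  ],
)

```text
time_s: 19.68
tool_pos: [725.7, 5.6, 31.2]
ee_rot: [[-0.999, 0.054, 0.004], [0.054, 0.999, -0.001], [-0.004, -0.001, -1.0]]
contact_force: [5.2, -2.3, 0.1]
opening: 0.4
```

Request:
play_rows(
  rows=[
    [0.5,0,0,0],
    [1,0,0,0],
    [1.5,0,0,0],
    [2,0,0,0],
    [2.5,0,0,0],
    [3,0,0,0],
    [3.5,0,0,0],
    [4,0,0,0],
    [4,0,0,0],
  ],
)

```text
time_s: 20.8
tool_pos: [683.8, 7.5, 30.1]
ee_rot: [[-0.999, 0.054, 0.0], [0.054, 0.999, -0.002], [-0.0, -0.002, -1.0]]
contact_force: [-0.5, 0.3, 0.9]
opening: 0.3
```

```bash
cat >> h.py <<'E'
c=np.array([596,6.]);th=-.05;R2=np.array([[np.cos(th),-np.sin(th)],[np.sin(th),np.cos(th)]])
def T2(x,y): return c+R2@[x,y]
def info():
    s=ctrl.observe(); p=np.array(s['tool_pos']); print('t',round(s['time_s'],2),'tcp',p.round(1),'tray',(R2.T@(p[:2]-c)).round(1),'F',np.array(s['contact_force']).round(1),'op',round(s['opening'],1),'yaw',round(float(np.arctan2(s['ee_rot'][1][0],s['ee_rot'][0][0])),3),'j7',round(s['joint_pos'][6],2))
E
python3 - <<'E'
from h import *
info()
E
```

```text
t 20.8 tcp [683.8   7.5  30.1] tray [87.6  5.9] F [-0.5  0.3  0.9] op 0.3 yaw 3.088 j7 1.23
```

Request:
play_rows(
  rows=[
    [0.2,0,0,0],
    [0.4,0,0,0],
    [0.6,0,0,0],
    [0.6,0,0,0],
  ],
)

```text
time_s: 21.3
tool_pos: [677.5, 7.9, 29.9]
ee_rot: [[-0.999, 0.054, -0.0], [0.054, 0.999, -0.002], [0.0, -0.002, -1.0]]
contact_force: [0.6, 0.8, -0.1]
opening: 0.9
```

```bash
python3 - <<'E'
from h import *
info(); f=snap('wrist','w7'); T=snap('top','t3')
cv2.imwrite('pics/w7b.png',np.hstack([cv2.resize(f['image'],(520,390)),cv2.resize(T['image'][120:220,240:340],(280,390))]))
E
```

```text
t 21.3 tcp [677.5   7.9  29.9] tray [81.3  6. ] F [ 0.6  0.8 -0.1] op 0.9 yaw 3.088 j7 1.23
```

View pics/w7b.png

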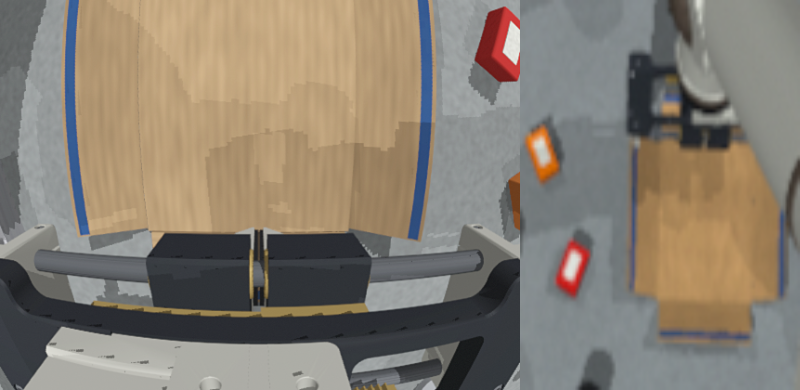

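View 10: the gripper hides the far wall, so this doesn't settle whether it is upright. I'll probe further by force.

Request:
play_rows(
  rows=[
    [0.2,0,0,0],
    [0.4,0,0,0],
    [0.4,0,0,0],
  ],
)

```text
time_s: 21.78
tool_pos: [673.6, 8.1, 30.0]
ee_rot: [[-0.999, 0.054, 0.0], [0.054, 0.999, -0.002], [-0.0, -0.002, -1.0]]
contact_force: [-0.7, 1.2, 0.0]
opening: 0.7
```

Request:
play_rows(
  rows=[
    [0.2,0,0,0],
    [0.4,0,0,0],
    [0.4,0,0,0],
  ],
)

```text
time_s: 22.15
tool_pos: [669.3, 8.4, 30.0]
ee_rot: [[-0.999, 0.054, -0.0], [0.054, 0.999, -0.002], [0.0, -0.002, -1.0]]
contact_force: [0.2, 0.4, 0.7]
opening: 0.3
```

There's no resistance, so the wall isn't standing there. I'll lift and look.

Request:
play_rows(
  rows=[
    [0,0,-5,0],
    [0,0,-11,0],
    [0,0,-17,0],
    [0,0,-23,0],
    [0,0,-29,0],
    [0,0,-29,0],
    [0,0,-29,0],
  ],
)

```text
time_s: 23.02
tool_pos: [669.1, 8.8, 320.0]
ee_rot: [[-0.999, 0.054, 0.0], [0.054, 0.999, -0.002], [-0.0, -0.002, -1.0]]
contact_force: [-0.3, -0.5, -0.3]
opening: 0.6
```

```bash
python3 - <<'E'
from h import *
info(); f=snap('wrist','w8')
cv2.imwrite('pics/w8b.png',cv2.resize(f['image'][20:260,160:380],(733,800))[:600] if 0 else cv2.resize(f['image'][20:260,160:400],(600,600),interpolation=cv2.INTER_CUBIC))
E
```

```text
t 23.02 tcp [669.1   8.8 320. ] tray [72.9  6.4] F [-0.3 -0.5 -0.3] op 0.6 yaw 3.088 j7 1.32
```

View pics/w8b.png

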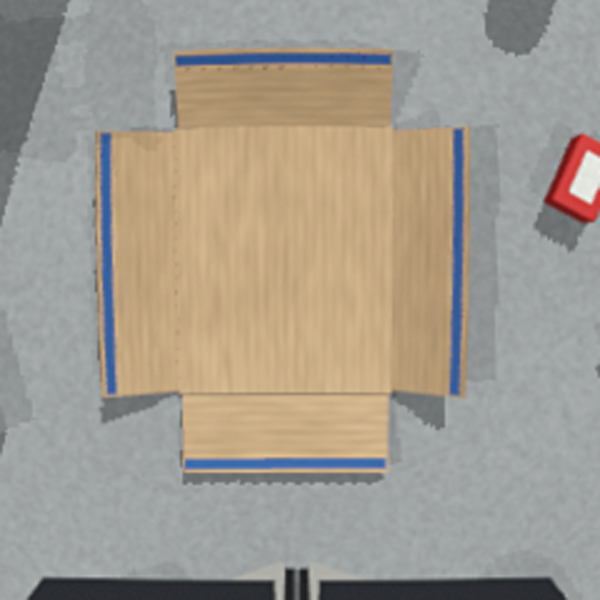

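```bash
python3 - <<'E'
from h import *
A=load('w6');B=load('w8');k=.7
a=lambda u,v:ray(A,(u*k,v*k),True)
b=lambda u,v:ray(B,(160+u*.4,20+v*.4),True)
for n,p,q in [('farL',(441,294.5),(385,463)),('farR',(343,291.5),(185,463)),('nearL',(454,99),(391,60)),('nearR',(350,95),(176,60)),('leftN',(485,137),(459,129)),('leftF',(476,263),(454,394)),('rightN',(313,130),(106,133)),('rightF',(308,255),(111,394)),('hingeFL',(444,262),(391,392))]:
    P,e=tri([a(*p),b(*q)]); print(n,P.round(1),np.round(e,1),'tray',(R2.T@(P[:2]-c)).round(1),'B@24', (R2.T@(atz(B,(160+q[0]*.4,20+q[1]*.4),24,True)-c)).round(1))
print(go([735,8,150]),go([735,8,30]))
for n,z in [('farhinge(v392)',4)]: print(atz(B,(160+290*.4,20+392*.4),z,True), atz(B,(160+290*.4,20+127*.4),z,True),atz(B,(160+176*.4,20+260*.4),z,True),atz(B,(160+392*.4,20+260*.4),z,True))
E
```

```text
farL [603.8  15.5 427.1] [0. 0.] tray [7.3 9.9] B@24 [110.5  55.2]
farR [708.2 -57.2   5.7] [0.5 0.5] tray [115.2 -57.5] B@24 [110.  -54.9]
nearL [485.5  70.7   4.8] [0.1 0.1] tray [-113.6   59. ] B@24 [-108.7   57. ]
nearR [486.5 -43.1  35.2] [0.1 0.1] tray [-106.9  -54.5] B@24 [-109.8  -56.1]
leftN [531.9  98.5  43.6] [0.1 0.1] tray [-68.6  89.1] B@24 [-71.9  92.9]
leftF [683.6 106.8 -41.4] [0.2 0.2] tray [ 82.5 105.1] B@24 [71.8 92.3]
rightN [523.6 -81.2  40.7] [1. 1.] tray [-68.  -90.7] B@24 [-71.3 -93.8]
rightF [ 667.1 -100.1   -9.2] [0. 0.] tray [  76.4 -102.4] B@24 [ 70.9 -94.6]
hingeFL [659.   52.7  86.2] [0.5 0.5] tray [60.6 49.7] B@24 [71.  57.6]
[-6.67, 0.33, 16.85, 0.0] [-6.69, 0.35, 28.85, 0.0]
[670.3182685    5.31349833] [522.16007326  13.38384494] [592.25677476 -53.45052861] [598.96986111  65.45414918]
```

```bash
python3 - <<'E'
from h import *
print(ctrl.nose_length)
f=snap('scene','s3');a=load('scene0')['image'];b=f['image']
cv2.imwrite('pics/s3b.png',np.hstack([cv2.resize(i[225:310,205:315],(400,309),interpolation=cv2.INTER_CUBIC) for i in (a,b)]))
E
```

```text
22.0
```

View pics/s3b.png

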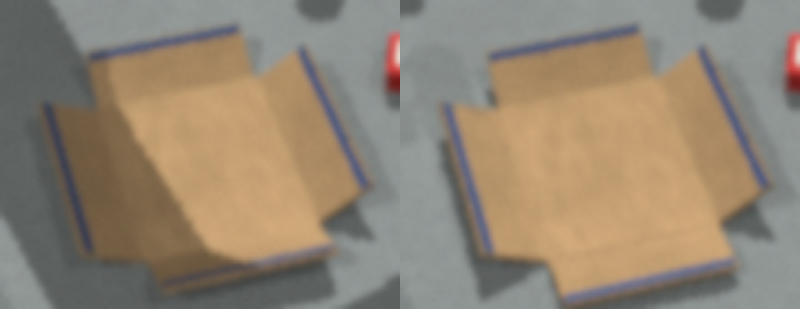

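View 12, before on the left and now on the right: I came down on the far wall's edge and flattened it, so its outer edge is now low. The remedy is to press inward on the edge and lift it by friction, then push it up from underneath. The other walls are still at their starting slope.

Request:
play_rows(
  rows=[
    [-3.5,0,3,0],
    [-7,0,8,0],
    [-7,0,14,0],
    [-7,0,20,0],
    [-7,0,25,0],
    [-7,0,28,0],
    [-7,0,29,0],
    [-7,0,29.5,0],
    [-7,0,29.6,0],
    [-7,0,29.6,0],
  ],
)

```text
time_s: 24.38
tool_pos: [738.6, 4.3, 23.3]
ee_rot: [[-0.999, 0.054, -0.0], [0.054, 0.999, -0.002], [0.0, -0.002, -1.0]]
contact_force: [0.5, 0.5, -0.1]
opening: 0.4
```

Request:
play_rows(
  rows=[
    [0.2,0,0.1,0],
    [0.4,0,0.1,0],
    [0.6,0,0.1,0],
    [0.8,0,0.1,0],
  ],
)

```text
time_s: 24.88
tool_pos: [730.6, 4.7, 22.5]
ee_rot: [[-0.999, 0.054, -0.0], [0.054, 0.999, -0.002], [-0.0, -0.002, -1.0]]
contact_force: [1.4, -0.3, 1.2]
opening: 0.4
```

```bash
python3 - <<'E'
from h import *
info()
E
```

```text
t 24.88 tcp [730.6   4.7  22.5] tray [134.5   5.5] F [ 1.4 -0.3  1.2] op 0.4 yaw 3.088 j7 1.25
```

Request:
play_rows(
  rows=[
    [0.1,0,-0.05,0],
    [0.2,0,-0.05,0],
    [0.3,0,-0.05,0],
    [0.4,0,-0.05,0],
    [0.4,0,-0.05,0],
  ],
)

```text
time_s: 25.5
tool_pos: [726.7, 5.0, 23.0]
ee_rot: [[-0.999, 0.054, 0.0], [0.054, 0.999, -0.002], [-0.0, -0.002, -1.0]]
contact_force: [0.3, 0.2, 0.4]
opening: 0.5
```

Request:
play_rows(
  rows=[
    [0.1,0,0,0],
    [0.2,0,0,0],
    [0.3,0,0,0],
    [0.3,0,0,0],
  ],
)

```text
time_s: 26.0
tool_pos: [726.1, 5.0, 24.3]
ee_rot: [[-0.999, 0.054, 0.005], [0.054, 0.999, -0.002], [-0.005, -0.001, -1.0]]
contact_force: [5.9, -0.3, -0.6]
opening: 0.4
```

Request:
play_rows(
  rows=[
    [0.3,0,0,0],
    [0.6,0,0,0],
    [0.6,0,-0.3,0],
    [0.65,0,-0.6,0],
    [0.7,0,-0.9,0],
    [0.8,0,-1.2,0],
    [0.9,0,-1.5,0],
    [1.0,0,-1.8,0],
    [1.15,0,-2.1,0],
    [1.3,0,-2.4,0],
  ],
)

```text
time_s: 27.25
tool_pos: [713.5, 5.7, 48.9]
ee_rot: [[-0.999, 0.054, 0.007], [0.054, 0.999, -0.002], [-0.007, -0.001, -1.0]]
contact_force: [4.4, -0.8, 2.4]
opening: 0.4
```

```bash
python3 - <<'E'
from h import *
info()
E
```

```text
t 27.25 tcp [713.5   5.7  48.9] tray [117.4   5.6] F [ 4.4 -0.8  2.4] op 0.4 yaw 3.088 j7 1.25
```

Force and position fit a wall raised to about 0.75 rad and resting on the finger. I'll keep following it inward.

Request:
play_rows(
  rows=[
    [0.4,0,-0.2,0],
    [0.8,0,-0.4,0],
    [1.2,0,-0.5,0],
    [1.6,0,-0.5,0],
    [2.0,0,-0.2,0],
    [2.4,0,0.3,0],
    [2.7,0,0.8,0],
    [3.0,0,1.0,0],
    [3.2,0,1.0,0],
    [3.2,0,1.0,0],
  ],
)

```text
time_s: 28.5
tool_pos: [683.1, 7.2, 38.8]
ee_rot: [[-0.998, 0.054, 0.01], [0.054, 0.999, -0.001], [-0.01, -0.001, -1.0]]
contact_force: [7.0, 1.4, -4.4]
opening: 1.0
```

```bash
python3 - <<'E'
from h import *
info()
E
```

```text
t 28.5 tcp [683.1   7.2  38.8] tray [87.   5.5] F [ 7.   1.4 -4.4] op 1.0 yaw 3.087 j7 1.23
```

Request:
play_rows(
  rows=[
    [-1,0,0,0],
    [-2,0,0,0],
    [-3,0,-1,0],
    [-3,0,-6,0],
    [-3,0,-10,0],
    [-3,0,-10,0],
    [-3,0,-10,0],
  ],
)

```text
time_s: 29.38
tool_pos: [712.1, 5.6, 139.2]
ee_rot: [[-0.998, 0.054, 0.01], [0.054, 0.999, -0.002], [-0.01, -0.001, -1.0]]
contact_force: [-0.6, 0.1, -0.4]
opening: 0.4
```

```bash
python3 - <<'E'
from h import *
info()
print(go([*T2(10,140),130],np.pi-.05),go([*T2(10,140),29],np.pi-.05))
E
```

```text
t 29.38 tcp [712.1   5.6 139.2] tray [115.9   5.4] F [-0.6  0.1 -0.4] op 0.4 yaw 3.087 j7 1.27
[10.66, 13.42, 0.8, -0.004] [10.76, 13.43, 10.9, -0.004]
```

Request:
play_rows(
  rows=[
    [4,5,0,0],
    [8,10,0,0],
    [10.7,13.4,0,0],
    [10.7,13.4,0,0],
    [10.7,13.4,3,0],
    [10.7,13.4,6,0],
    [10.7,13.4,9,0],
    [10.7,13.4,10.9,0],
    [10.7,13.4,10.9,0],
  ],
)

```text
time_s: 30.5
tool_pos: [612.0, 144.0, 26.7]
ee_rot: [[-0.998, 0.055, 0.005], [0.055, 0.998, -0.003], [-0.006, -0.002, -1.0]]
contact_force: [0.1, -0.9, 0.7]
opening: 0.3
```

Request:
play_rows(
  rows=[
    [0,-0.8,0,0],
    [0,-1.6,0,0],
    [0,-2.4,0,0],
    [0,-3.2,0,0],
    [0,-4,0,0],
    [0,-4.6,0,0],
    [0,-5.2,0,0],
    [0,-5.6,0,0],
    [0,-5.6,0,0],
  ],
)

```text
time_s: 31.62
tool_pos: [609.3, 86.6, 27.3]
ee_rot: [[-0.998, 0.056, 0.006], [0.056, 0.998, -0.004], [-0.006, -0.003, -1.0]]
contact_force: [0.2, 0.4, 0.5]
opening: 0.9
```

```bash
python3 - <<'E'
from h import *
info()
E
```

```text
t 31.62 tcp [609.3  86.6  27.3] tray [ 9.3 81.1] F [0.2 0.4 0.5] op 0.9 yaw 3.085 j7 1.05
```

Request:
play_rows(
  rows=[
    [0,-0.2,0,0],
    [0,-0.4,0,0],
    [0,-0.6,0,0],
    [0,-0.6,0,0],
  ],
)

```text
time_s: 32.12
tool_pos: [609.0, 84.1, 27.2]
ee_rot: [[-0.998, 0.054, 0.007], [0.054, 0.999, 0.001], [-0.007, 0.001, -1.0]]
contact_force: [0.8, 9.2, -0.4]
opening: 0.4
```

Request:
play_rows(
  rows=[
    [0,-0.2,0,0],
    [0,-0.4,0,0],
    [0,-0.6,0,0],
    [0,-0.6,0,0],
  ],
)

```text
time_s: 32.62
tool_pos: [608.9, 84.1, 27.3]
ee_rot: [[-0.999, 0.051, 0.009], [0.051, 0.999, 0.008], [-0.008, 0.008, -1.0]]
contact_force: [1.6, 12.9, -0.7]
opening: 0.4
```

Left wall is on its stop. Next is the near wall.

Request:
play_rows(
  rows=[
    [0,1,0,0],
    [0,2,0,0],
    [0,3,0,0],
    [0,3,-3,0],
    [0,3,-8,0],
    [0,3,-11,0],
    [0,3,-11,0],
    [0,3,-11,0],
  ],
)

```text
time_s: 33.62
tool_pos: [608.9, 112.7, 136.8]
ee_rot: [[-0.999, 0.051, 0.008], [0.052, 0.999, 0.007], [-0.007, 0.007, -1.0]]
contact_force: [-0.0, 0.2, -0.1]
opening: 0.3
```

```bash
python3 - <<'E'
from h import *
info()
print(go([*T2(-148,0),130],np.pi-.05),go([*T2(-148,0),29],np.pi-.05))
E
```

```text
t 33.62 tcp [608.9 112.7 136.8] tray [  7.6 107.2] F [-0.   0.2 -0.1] op 0.3 yaw 3.09 j7 1.08
[15.55, -10.75, 0.49, -0.002] [15.62, -10.82, 10.59, -0.002]
```

Request:
play_rows(
  rows=[
    [4,-3,0,0],
    [9,-6.5,0,0],
    [13,-9.5,0,0],
    [15.6,-10.8,0,0],
    [15.6,-10.8,0,0],
    [15.6,-10.8,3,0],
    [15.6,-10.8,6,0],
    [15.6,-10.8,9,0],
    [15.6,-10.8,10.6,0],
    [15.6,-10.8,10.6,0],
  ],
)

```text
time_s: 34.88
tool_pos: [447.7, 14.1, 27.7]
ee_rot: [[-0.999, 0.051, 0.005], [0.051, 0.999, 0.007], [-0.004, 0.008, -1.0]]
contact_force: [-0.2, 0.8, 0.9]
opening: 0.7
```

Request:
play_rows(
  rows=[
    [-0.8,0,0,0],
    [-1.6,0,0,0],
    [-2.4,0,0,0],
    [-3.2,0,0,0],
    [-4,0,0,0],
    [-4.6,0,0,0],
    [-5.2,0,0,0],
    [-5.8,0,0,0],
    [-5.9,0,0,0],
  ],
)

```text
time_s: 36.0
tool_pos: [469.0, 12.9, 22.2]
ee_rot: [[-0.997, 0.046, -0.065], [0.046, 0.999, -0.0], [0.065, -0.003, -0.998]]
contact_force: [-75.8, 10.1, 61.3]
opening: 0.4
```

```bash
python3 - <<'E'
from h import *
info()
E
```

```text
t 36.0 tcp [469.   12.9  22.2] tray [-127.2    0.5] F [-75.8  10.1  61.3] op 0.4 yaw 3.095 j7 1.15
```

It jammed: the finger locked on the sloping edge by friction. I'll back off and use push-and-lift as on the far wall.

Request:
play_rows(
  rows=[
    [0.5,0,-0.2,0],
    [1,0,-0.6,0],
    [1,0,-0.6,0],
    [1,0,-0.6,0],
  ],
)

```text
time_s: 36.5
tool_pos: [461.9, 13.0, 29.5]
ee_rot: [[-0.997, 0.047, -0.061], [0.048, 0.999, -0.0], [0.061, -0.003, -0.998]]
contact_force: [0.3, -0.0, -0.1]
opening: 0.4
```

```bash
python3 - <<'E'
from h import *
info(); print(np.array(ctrl.observe()['ee_rot']).round(3).tolist())
E
```

```text
t 36.5 tcp [461.9  13.   29.5] tray [-134.3    0.3] F [ 0.3 -0.  -0.1] op 0.4 yaw 3.094 j7 1.15
[[-0.997, 0.047, -0.061], [0.048, 0.999, -0.0], [0.061, -0.003, -0.998]]
```

Request:
play_rows(
  rows=[
    [-0.5,0,-0.03,0],
    [-0.9,0,-0.05,0],
    [-1.1,0,-0.27,0],
    [-1.27,0,-0.58,0],
    [-1.55,0,-0.9,0],
    [-1.83,0,-1.21,0],
    [-2.2,0,-1.54,0],
    [-2.6,0,-1.86,0],
    [-3.1,0,-2.1,0],
    [-3.5,0,-2.1,0],
  ],
)

```text
time_s: 37.75
tool_pos: [485.7, 11.6, 46.3]
ee_rot: [[-0.995, 0.046, -0.085], [0.046, 0.999, -0.003], [0.085, -0.007, -0.996]]
contact_force: [-7.4, -0.5, 4.8]
opening: 0.4
```

```bash
python3 - <<'E'
from h import *
info(); print(np.array(ctrl.observe()['ee_rot']).round(3).tolist())
E
```

```text
t 37.75 tcp [485.7  11.6  46.3] tray [-1.105e+02  1.000e-01] F [-7.4 -0.5  4.8] op 0.4 yaw 3.095 j7 1.18
[[-0.995, 0.046, -0.085], [0.046, 0.999, -0.003], [0.085, -0.007, -0.996]]
```

Request:
play_rows(
  rows=[
    [-0.4,0,-0.23,0],
    [-0.8,0,-0.47,0],
    [-1.2,0,-0.6,0],
    [-1.6,0,-0.64,0],
    [-2.0,0,-0.67,0],
    [-2.3,0,-0.5,0],
    [-2.5,0,-0.4,0],
    [-2.5,0,-0.3,0],
    [-2.5,0,-0.3,0],
  ],
)

```text
time_s: 38.88
tool_pos: [509.5, 10.5, 46.7]
ee_rot: [[-0.995, 0.045, -0.088], [0.046, 0.999, -0.003], [0.087, -0.007, -0.996]]
contact_force: [-5.2, 0.1, 1.7]
opening: 0.2
```

```bash
python3 - <<'E'
from h import *
info(); print(np.array(ctrl.observe()['ee_rot']).round(3).tolist())
E
```

```text
t 38.88 tcp [509.5  10.5  46.7] tray [-86.6   0.2] F [-5.2  0.1  1.7] op 0.2 yaw 3.096 j7 1.19
[[-0.995, 0.045, -0.088], [0.046, 0.999, -0.003], [0.087, -0.007, -0.996]]
```

Request:
play_rows(
  rows=[
    [-0.2,0,0,0],
    [-0.4,0,0,0],
    [-0.4,0,0,0],
  ],
)

```text
time_s: 39.25
tool_pos: [509.6, 10.5, 45.9]
ee_rot: [[-0.994, 0.045, -0.095], [0.045, 0.999, -0.004], [0.095, -0.008, -0.995]]
contact_force: [-10.9, 0.9, 8.8]
opening: 0.6
```

Request:
play_rows(
  rows=[
    [0.8,0,0,0],
    [1.6,0,0,0],
    [2.6,0,0,0],
    [3,0,-2,0],
    [3,0,-6,0],
    [3,0,-9,0],
    [3,0,-9,0],
    [3,0,-9,0],
  ],
)

```text
time_s: 40.25
tool_pos: [487.7, 12.0, 137.9]
ee_rot: [[-0.994, 0.045, -0.095], [0.046, 0.999, -0.004], [0.095, -0.008, -0.995]]
contact_force: [-0.0, 0.4, -0.3]
opening: 0.6
```

```bash
python3 - <<'E'
from h import *
info(); print(np.array(ctrl.observe()['ee_rot']).round(3).tolist())
print(go([*T2(-40,-140),140],np.pi-.05),go([*T2(-5,-140),140],np.pi-.05),go([*T2(-5,-140),29],np.pi-.05))
E
```

```text
t 40.25 tcp [487.7  12.  137.9] tray [-108.4    0.5] F [-0.   0.4 -0.3] op 0.6 yaw 3.096 j7 1.25
[[-0.994, 0.045, -0.095], [0.046, 0.999, -0.004], [0.095, -0.008, -0.995]]
[-6.73, -14.09, -0.74, 0.004] [-10.22, -14.11, -1.07, 0.004] [-11.28, -14.01, 9.98, 0.004]
```

Near wall is on its stop too. The tool has picked up a 0.095 rad lean about the jaw axis, which is harmless for gripping. Now the right wall, with push-and-lift from the start.

Request:
play_rows(
  rows=[
    [-1,-5,-0.9,0],
    [-4,-10,-0.9,0],
    [-7,-14,-1,0],
    [-9.2,-14.1,-1,0],
    [-9.2,-14.1,-1,0],
    [-9.5,-14,3,0],
    [-9.9,-14,7,0],
    [-10.2,-14,9.5,0],
    [-10.2,-14,10,0],
    [-10.2,-14,10,0],
  ],
)

```text
time_s: 41.5
tool_pos: [572.7, -132.3, 29.8]
ee_rot: [[-0.994, 0.044, -0.096], [0.045, 0.999, -0.004], [0.096, -0.008, -0.995]]
contact_force: [-0.2, 0.6, 0.2]
opening: 0.2
```

```bash
python3 - <<'E'
from h import *
info(); s=ctrl.observe();R=np.array(s['ee_rot']);q=np.array(s['tool_pos']);yy=R2.T@(q[:2]-c)
# (tray y inward target, z): contact ~ -(100.5+1+19)=-121
ang=np.array([.45,.45,.55,.7,.85,1.0,1.15,1.3,1.45,1.57])
ys=[-122,-118]+[-(60+45*np.cos(a)+2+19-4) for a in ang[2:]]
zs=[29,29]+[29+max(0,45*(np.sin(a)-np.sin(.45))) for a in ang[2:]]
for y,z in zip(ys,zs): 
    z=min(z,45);print([round(float(v),2) for v in R.T@(np.array([*T2(yy[0],y),z])-q)/10])
E
```

```text
t 41.5 tcp [ 572.7 -132.3   29.8] tray [ -16.4 -139.3] F [-0.2  0.6  0.2] op 0.2 yaw 3.097 j7 1.45
[-0.02, 1.73, 0.06]
[-0.02, 2.13, 0.06]
[0.02, 2.39, -0.34]
[0.07, 2.78, -0.88]
[0.11, 3.25, -1.37]
[0.13, 3.79, -1.55]
[0.12, 4.38, -1.55]
[0.12, 5.02, -1.56]
[0.12, 5.68, -1.56]
[0.12, 6.22, -1.57]
```

Request:
play_rows(
  rows=[
    [0,0.9,0.05,0],
    [0,1.7,0.05,0],
    [0,2.1,0.05,0],
    [0,2.4,-0.35,0],
    [0.05,2.8,-0.9,0],
    [0.1,3.25,-1.4,0],
    [0.1,3.8,-1.55,0],
    [0.1,4.4,-1.55,0],
    [0.1,4.8,-1.55,0],
    [0.1,5.2,-1.55,0],
  ],
)

```text
time_s: 42.75
tool_pos: [575.6, -79.2, 45.1]
ee_rot: [[-0.994, 0.044, -0.096], [0.044, 0.999, -0.003], [0.096, -0.007, -0.995]]
contact_force: [-0.4, -1.9, 1.4]
opening: 0.2
```

Request:
play_rows(
  rows=[
    [0,0.3,0.2,0],
    [0,0.6,0.4,0],
    [0,0.9,0.6,0],
    [0,1.0,0.6,0],
    [0,1.0,0.6,0],
  ],
)

```text
time_s: 43.38
tool_pos: [575.3, -72.4, 39.1]
ee_rot: [[-0.994, 0.046, -0.097], [0.047, 0.999, -0.006], [0.096, -0.011, -0.995]]
contact_force: [-0.6, -6.3, 3.5]
opening: 0.7
```

```bash
python3 - <<'E'
from h import *
info(); print(np.array(ctrl.observe()['ee_rot']).round(3).tolist())
E
```

```text
t 43.38 tcp [575.3 -72.4  39.1] tray [-16.7 -79.3] F [-0.6 -6.3  3.5] op 0.7 yaw 3.095 j7 1.35
[[-0.994, 0.046, -0.097], [0.047, 0.999, -0.006], [0.096, -0.011, -0.995]]
```

Request:
play_rows(
  rows=[
    [0,-1,0,0],
    [0,-2,0,0],
    [0,-3,-1,0],
    [0,-3,-7,0],
    [0,-3,-13,0],
    [0,-3,-19,0],
    [0,-3,-25,0],
    [0,-3,-31,0],
    [0,-3,-31,0],
  ],
)

```text
time_s: 44.5
tool_pos: [606.8, -100.2, 354.7]
ee_rot: [[-0.995, 0.046, -0.085], [0.046, 0.999, -0.007], [0.085, -0.011, -0.996]]
contact_force: [-0.2, 0.1, -0.5]
opening: 0.5
```

```bash
python3 - <<'E'
from h import *
info(); print(go([600,130,380],np.pi))
E
```

```text
t 44.5 tcp [ 606.8 -100.2  354.7] tray [  16.1 -105.6] F [-0.2  0.1 -0.5] op 0.5 yaw 3.095 j7 1.51
[1.96, 22.94, -2.63, -0.047]
```

Request:
play_rows(
  rows=[
    [0.5,5,-2.6,-0.05],
    [1,10,-2.6,-0.05],
    [1.5,15,-2.6,-0.05],
    [2,20,-2.6,-0.05],
    [2,23,-2.6,-0.05],
    [2,23,-2.6,-0.05],
    [2,23,-2.6,-0.05],
  ],
  grip=5,
)

```text
time_s: 45.38
tool_pos: [599.5, 129.3, 379.1]
ee_rot: [[-0.996, -0.003, -0.086], [-0.003, 1.0, -0.008], [0.086, -0.008, -0.996]]
contact_force: [-0.6, -0.5, 0.1]
opening: 49.9
```

```bash
python3 - <<'E'
from h import *
info(); f=snap('wrist','w9')
cv2.imwrite('pics/w9b.png',cv2.resize(f['image'],(800,600),interpolation=cv2.INTER_CUBIC))
E
```

```text
t 45.38 tcp [599.5 129.3 379.1] tray [ -2.7 123.4] F [-0.6 -0.5  0.1] op 49.9 yaw -3.139 j7 1.18
```

View pics/w9b.png

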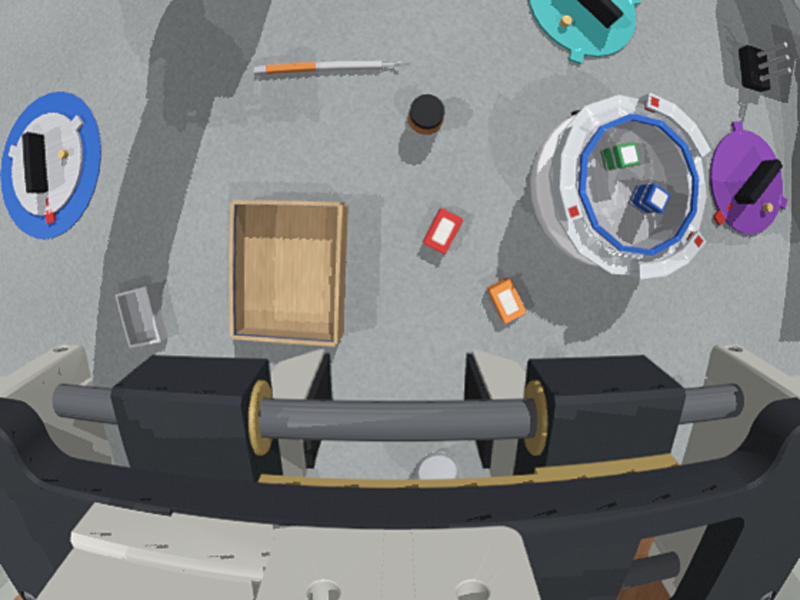

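View 13: all four tray walls stand upright. In the pot the green cassette is at (627,155) and the blue one at (655,197). The orange case is at (507,301) and its red look-alike at (443,231). The near-left part of the pot floor is hidden, so I'll check for a third cassette from above the pot. Next is the case.

```bash
python3 - <<'E'
from h import *
def case(fn,u0,v0,fish=True):
    f=load(fn);im=f['image'];h=cv2.cvtColor(im,cv2.COLOR_BGR2HSV)
    m=np.zeros(im.shape[:2],bool);u0=int(u0*.7);v0=int(v0*.7);s=22
    b=h[v0-s:v0+s,u0-s:u0+s];o=(b[...,0]>5)&(b[...,0]<20)&(b[...,1]>150)
    w=(b[...,1]<50)&(b[...,2]>215)
    n,l,st,cc=cv2.connectedComponentsWithStats(w.astype(np.uint8))
    d=[np.hypot(*(cc[i]-s))if st[i,4]>15 else 99 for i in range(1,n)];i=1+int(np.argmin(d)) if n>1 else 0
    lab=cc[i]+[u0-s,v0-s]
    vv,uu=np.nonzero(l==i);P=np.array([atz(f,(x+u0-s,y+v0-s),20,fish) for x,y in zip(uu,vv)])
    wv,V=np.linalg.eigh(np.cov(P.T));
    vv,uu=np.nonzero((l==i)|(o&(b[...,2]>190)));Q=np.array([atz(f,(x+u0-s,y+v0-s),20,fish) for x,y in zip(uu,vv)],np.float32)
    r=cv2.minAreaRect(Q)
    print(fn,'label px',lab.round(1),'xy@20',P.mean(0).round(1),'ax',np.degrees(np.arctan2(V[1,1],V[0,1])).round(1),np.sqrt(12*wv).round(1),'rect',np.round(r[0],1),np.round(r[1],1),round(r[2],1),'brightV',np.percentile(b[o][:,2],[10,50,90]))
    return ray(f,lab,fish)
a=case('w6',571,255);b=case('w9',507,301)
print(tri([a,b]))
E
```

```text
w6 label px [401.1 178.4] xy@20 [660.7 213.1] ax -155.7 [14.1 25.9] rect [660.2 212.2] [43.6 26.2] 25.4 brightV [137.8 233.  237. ]
w9 label px [355.2 210.9] xy@20 [629.9 249.4] ax -153.0 [14.  25.8] rect [629.1 249.1] [42.8 26.8] 28.9 brightV [169.4 234.  237. ]
(array([ 687.49569505,  309.53607695, -223.66234592]), [np.float64(13.10503986858027), np.float64(13.105039868580233)])
```

Case has been knocked, from (660,212) to (629.5,249.2), axis about 27°. Gripping across its 28 mm side would put the gripper body over the pot, so I'll grip across its length.

```bash
python3 - <<'E'
from h import *
y=np.radians(117.5)
for z in (150,60,29): print(go([630.5,249.2,z],y))
E
```

```text
[-5.05, 12.23, 22.48, 1.092]
[-5.83, 12.3, 31.44, 1.092]
[-6.09, 12.33, 34.53, 1.092]
```

Request:
play_rows(
  rows=[
    [-1,3,4,0.18],
    [-2,7,9,0.36],
    [-3.5,10,14,0.54],
    [-4.6,12.2,18,0.72],
    [-5,12.3,21,0.9],
    [-5,12.3,22.5,1.09],
    [-5,12.3,22.5,1.09],
    [-5,12.3,22.5,1.09],
  ],
  grip=7.5,
)

```text
time_s: 46.42
tool_pos: [630.9, 249.0, 150.7]
ee_rot: [[-0.465, 0.882, -0.085], [0.885, 0.466, -0.008], [0.032, -0.079, -0.996]]
contact_force: [0.6, 0.5, 1.0]
opening: 75.1
```

```bash
python3 - <<'E'
from h import *
info();y=np.radians(117.5)
for z in (60,28.5): print(go([630.5,249.2,z],y))
f=snap('wrist','w10');im=f['image'];h=cv2.cvtColor(im,cv2.COLOR_BGR2HSV)
o=((h[...,0]>5)&(h[...,0]<20)&(h[...,1]>170)&(h[...,2]>190)).astype(np.uint8)
n,l,st,cc=cv2.connectedComponentsWithStats(o)
for i in range(1,n):
    if st[i,4]>150:
        v,u=np.nonzero(l==i);Q=np.array([atz(f,q,20,True) for q in zip(u,v)],np.float32);r=cv2.minAreaRect(Q);print(st[i],np.round(r[0],1),np.round(r[1],1),r[2])
E
```

```text
t 46.42 tcp [630.9 249.  150.7] tray [ 22.7 244.5] F [0.6 0.5 1. ] op 75.1 yaw 2.054 j7 -0.03
[-0.26, 0.69, 9.04, 0.003]
[-0.36, 0.94, 12.18, 0.003]
[265 199  51  31 161] [629.9 250. ] [42.2 26.2] 28.85959815979004
```

Request:
play_rows(
  rows=[
    [-0.1,0.2,3,0],
    [-0.2,0.5,7,0],
    [-0.3,0.8,10,-0.01],
    [-0.35,0.95,12,-0.01],
    [-0.35,0.95,12.2,-0.01],
    [-0.35,0.95,12.2,-0.01],
  ],
)

```text
time_s: 47.22
tool_pos: [631.7, 250.2, 29.9]
ee_rot: [[-0.473, 0.877, -0.082], [0.88, 0.474, -0.007], [0.033, -0.076, -0.997]]
contact_force: [0.7, -0.0, -0.5]
opening: 75.1
```

Request:
play_rows(
  rows=[
    [0,0,0,0],
    [0,0,0,0],
    [0,0,0,0],
    [0,0,0,0],
    [0,0,0,0],
    [0,0,0,0],
    [0,0,0,0],
    [0,0,0,0],
  ],
  grip=3,
  force=30,
)

```text
time_s: 48.22
tool_pos: [631.8, 250.2, 30.3]
ee_rot: [[-0.473, 0.877, -0.082], [0.88, 0.474, -0.007], [0.033, -0.075, -0.997]]
contact_force: [-1.4, -1.7, 5.6]
opening: 43.7
```

Request:
play_rows(
  rows=[
    [0,0,-1,0],
    [0,0,-4,0],
    [0,0,-8,0],
    [0,0,-10,0],
    [0,0,-10,0],
  ],
)

```text
time_s: 48.85
tool_pos: [641.2, 251.3, 131.6]
ee_rot: [[-0.473, 0.877, -0.079], [0.88, 0.474, -0.005], [0.033, -0.072, -0.997]]
contact_force: [-0.6, 0.6, -0.9]
opening: 43.8
```

```bash
python3 - <<'E'
from h import *
info();y=np.pi-.05
for z in (130,45,36): print(go([*T2(47,0),z],y))
E
```

```text
t 48.85 tcp [641.2 251.3 131.6] tray [ 32.9 247.3] F [-0.6  0.6 -0.9] op 43.8 yaw 2.064 j7 -0.02
[-21.89, -11.58, 0.28, -1.028]
[-22.17, -10.97, 8.76, -1.028]
[-22.2, -10.91, 9.65, -1.028]
```

Case held, opening 43.8. Now into the tray.

Request:
play_rows(
  rows=[
    [-4,-2,0,-0.17],
    [-8,-4,0,-0.35],
    [-13,-7,0,-0.53],
    [-18,-9.5,0.2,-0.7],
    [-21.9,-11.6,0.2,-0.88],
    [-21.9,-11.6,0.2,-1.03],
    [-21.9,-11.6,0.2,-1.03],
    [-21.9,-11.6,0.2,-1.03],
  ],
)

```text
time_s: 49.85
tool_pos: [642.1, 4.8, 129.8]
ee_rot: [[-0.996, 0.047, -0.08], [0.048, 0.999, -0.005], [0.08, -0.008, -0.997]]
contact_force: [0.0, 0.5, -0.3]
opening: 43.8
```

```bash
python3 - <<'E'
from h import *
info();y=np.pi-.05
for z in (60,36): print(go([*T2(47,0),z],y))
E
```

```text
t 49.85 tcp [642.1   4.8 129.8] tray [46.1  1.1] F [ 0.   0.5 -0.3] op 43.8 yaw 3.094 j7 1.23
[-0.65, -0.05, 6.95, 0.002]
[-0.84, -0.03, 9.34, 0.002]
```

Request:
play_rows(
  rows=[
    [-0.2,0,2,0],
    [-0.4,0,4.5,0],
    [-0.6,0,7,0],
    [-0.75,0,8.5,0],
    [-0.8,0,9.3,0],
    [-0.8,0,9.3,0],
    [-0.8,0,9.3,0],
  ],
)

```text
time_s: 50.72
tool_pos: [643.1, 4.2, 36.9]
ee_rot: [[-0.996, 0.047, -0.079], [0.048, 0.999, -0.005], [0.079, -0.008, -0.997]]
contact_force: [-0.5, -0.5, -0.6]
opening: 43.6
```

Request:
play_rows(
  rows=[
    [0,0,0,0],
    [0,0,0,0],
    [0,0,0,0],
    [0,0,0,0],
  ],
  grip=5.8,
)

```text
time_s: 51.22
tool_pos: [643.2, 4.1, 37.0]
ee_rot: [[-0.996, 0.047, -0.079], [0.048, 0.999, -0.005], [0.079, -0.008, -0.997]]
contact_force: [-0.2, -0.4, -0.5]
opening: 58.0
```

Request:
play_rows(
  rows=[
    [0,0,-2,0],
    [0,0,-6,0],
    [0,0,-12,0],
    [0,0,-18,0],
    [0,0,-24,0],
    [0,0,-30,0],
    [0,0,-34,0],
    [0,0,-34,0],
  ],
)

```text
time_s: 52.22
tool_pos: [671.8, 6.5, 382.3]
ee_rot: [[-0.996, 0.047, -0.07], [0.048, 0.999, -0.004], [0.069, -0.007, -0.998]]
contact_force: [0.2, -0.6, -0.3]
opening: 57.6
```

```bash
python3 - <<'E'
from h import *
info(); print(go([515,368,380],np.pi))
E
```

```text
t 52.23 tcp [671.8   6.5 382.3] tray [75.6  4.3] F [ 0.2 -0.6 -0.3] op 57.6 yaw 3.094 j7 1.31
[17.32, 35.37, 1.17, -0.048]
```

Request:
play_rows(
  rows=[
    [2.5,5,0,-0.05],
    [5,10,0.2,-0.05],
    [7.5,15,0.4,-0.05],
    [10,20,0.6,-0.05],
    [12.5,25,0.8,-0.05],
    [15,30,1,-0.05],
    [17,34.5,1.2,-0.05],
    [17.3,35.4,1.2,-0.05],
    [17.3,35.4,1.2,-0.05],
  ],
)

```text
time_s: 53.35
tool_pos: [514.7, 368.4, 379.4]
ee_rot: [[-0.998, -0.004, -0.07], [-0.004, 1.0, -0.005], [0.07, -0.005, -0.998]]
contact_force: [-0.4, -0.6, 0.4]
opening: 57.8
```

```bash
python3 - <<'E'
from h import *
info(); f=snap('wrist','w11')
p=proj(f,[497.5,368,86],True);print(p)
u,v=int(p[0]),int(p[1]); print(u,v)
cv2.imwrite('pics/w11b.png',cv2.resize(f['image'][max(v-75,0):v+75,u-100:u+100],(800,600),interpolation=cv2.INTER_CUBIC))
E
```

```text
t 53.35 tcp [514.7 368.4 379.4] tray [-99.3 357.8] F [-0.4 -0.6  0.4] op 57.8 yaw -3.138 j7 0.74
(np.float64(278.7394458506037), np.float64(180.93698146125843))
278 180
```

View pics/w11b.png

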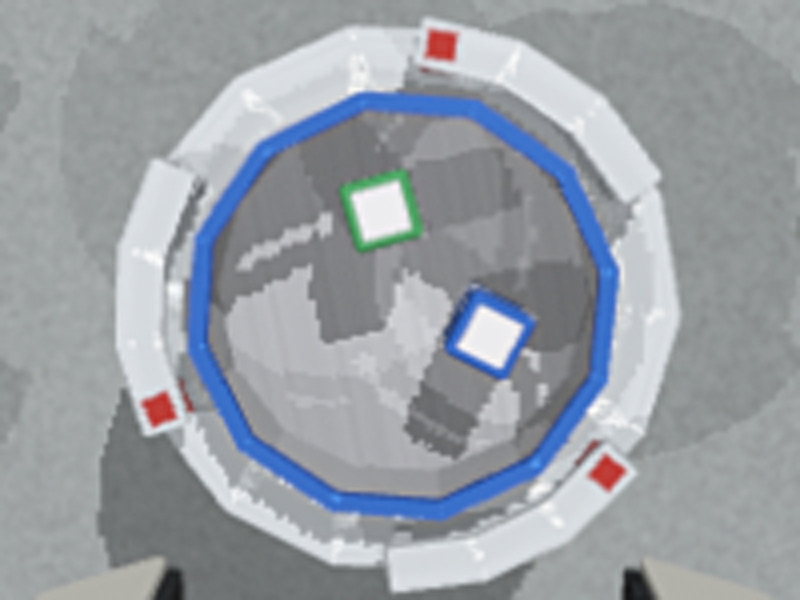

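View 14: the pot holds only the green cassette, crop (381,210), and the blue one, crop (491,333). There is no yellow one.

```bash
python3 - <<'E'
from h import *
f=load('w11');po=np.array([497.5,368]);C={}
for n,q in dict(green=[(343,185),(405,172),(419,233),(358,250)],blue=[(480,290),(535,322),(503,378),(447,343)]).items():
    P=np.array([atz(f,(178+u/4-.4,105+v/4-.4),86,True) for u,v in q]);m=P.mean(0);C[n]=m
    e=[np.degrees(np.arctan2(*(P[(i+1)%4]-P[i])[::-1]))%90 for i in range(4)]
    print(n,m.round(1),'side',[np.linalg.norm(P[(i+1)%4]-P[i]).round(1) for i in range(4)],'edge ang',np.round(e,1),'rad',np.linalg.norm(m-po).round(1),'dir',np.degrees(np.arctan2(*(m-po)[::-1])).round(1))
# height check: triangulate with w9
g=load('w9')
for n,(u,v),(a,b) in [('green',(381,210),(628,155)),('blue',(491,333),(656,198))]:
    print(n,tri([ray(f,(178+u/4-.4,105+v/4-.4),True),ray(g,(a*.7,b*.7),True)]))
rim=[(603,270),(380,98),(195,340),(440,515),(258,150),(600,385)]
d=C['green']-C['blue'];print('blue->green',np.hypot(*d),np.degrees(np.arctan2(*d[::-1])))
E
```

```text
green [465.6 360.1] side [np.float64(21.0), np.float64(20.9), np.float64(21.1), np.float64(22.3)] edge ang [12.  13.1 15.8 13. ] rad 32.9 dir -166.1
blue [506.8 397.2] side [np.float64(21.5), np.float64(21.8), np.float64(22.4), np.float64(21.0)] edge ang [60.4 61.3 58.2 58.8] rad 30.6 dir 72.4
green (array([466.29267206, 360.21401225,  83.25225313]), [np.float64(0.6491659526183169), np.float64(0.6491659526185224)])
blue (array([507.90606344, 397.68201962,  78.66916693]), [np.float64(0.3353967593433341), np.float64(0.3353967593433308)])
blue->green 55.407697635994545 -138.00918080812727
```

```bash
python3 - <<'E'
from h import *
y=np.radians(193.5)
for z in (180,77): print(go([468.5,360.8,z],y))
E
```

```text
[3.33, -0.51, 20.22, -0.234]
[2.61, -0.45, 30.5, -0.234]
```

Request:
play_rows(
  rows=[
    [1.5,-0.3,3,-0.12],
    [3.3,-0.5,8,-0.235],
    [3.3,-0.5,14,-0.235],
    [3.3,-0.5,19,-0.235],
    [3.3,-0.5,20.2,-0.235],
    [3.3,-0.5,20.2,-0.235],
  ],
  grip=3.6,
)

```text
time_s: 54.15
tool_pos: [469.9, 359.9, 180.6]
ee_rot: [[-0.97, -0.232, -0.07], [-0.232, 0.973, -0.006], [0.069, 0.011, -0.998]]
contact_force: [-0.2, 1.1, 0.2]
opening: 36.1
```

```bash
python3 - <<'E'
from h import *
info();y=np.radians(193.5)
for z in (110,77): print(go([468.5,360.8,z],y))
f=snap('wrist','w12');im=f['image'];h=cv2.cvtColor(im,cv2.COLOR_BGR2HSV)
for n,lo,hi,p0 in [('green',60,90,(466,360)),('blue',105,125,(507,397))]:
    p=proj(f,[*p0,86],True);u,v=int(p[0]),int(p[1]);b=h[max(v-30,0):v+30,u-30:u+30];w=((b[...,1]<40)&(b[...,2]>225)).astype(np.uint8)
    k,l,st,cc=cv2.connectedComponentsWithStats(w)
    for i in range(1,k):
        if st[i,4]>60:
            vv,uu=np.nonzero(l==i);Q=np.array([atz(f,(x+u-30,yy+max(v-30,0)),86,True) for x,yy in zip(uu,vv)],np.float32);r=cv2.minAreaRect(Q);print(n,p,st[i,4],Q.mean(0).round(1),np.round(r[1],1),round(r[2],1))
E
```

```text
t 54.15 tcp [469.9 359.9 180.6] tray [-143.7  347.2] F [-0.2  1.1  0.2] op 36.1 yaw -2.907 j7 0.85
[-0.37, 0.04, 7.05, -0.001]
[-0.6, 0.0, 10.34, -0.001]
green (np.float64(277.9068326716471), np.float64(227.06282728472837)) 430 [465.8 359.7] [15.4 15.6] 13.8
```

Request:
play_rows(
  rows=[
    [-0.15,0,3,0],
    [-0.3,0,6,0],
    [-0.45,0,8.5,0],
    [-0.55,0,10,0],
    [-0.55,0,10.3,0],
    [-0.55,0,10.3,0],
  ],
)

```text
time_s: 54.95
tool_pos: [469.4, 362.4, 79.8]
ee_rot: [[-0.97, -0.232, -0.066], [-0.233, 0.973, -0.003], [0.065, 0.013, -0.998]]
contact_force: [-0.9, -0.3, 0.8]
opening: 35.9
```

Request:
play_rows(
  rows=[
    [0,0,0,0],
    [0,0,0,0],
    [0,0,0,0],
    [0,0,0,0],
    [0,0,0,0],
    [0,0,0,0],
  ],
  grip=1,
  force=30,
)

```text
time_s: 55.7
tool_pos: [470.1, 362.9, 80.8]
ee_rot: [[-0.97, -0.232, -0.065], [-0.233, 0.973, -0.002], [0.064, 0.013, -0.998]]
contact_force: [0.5, -0.6, 5.4]
opening: 23.8
```

Request:
play_rows(
  rows=[
    [0.05,0,-1,0],
    [0.2,0,-3,0],
    [0.4,0,-6,0],
    [0.6,0,-9,0],
    [0.8,0,-12,0],
    [0.8,0,-12,0],
    [0.8,0,-12,0],
  ],
)

```text
time_s: 56.58
tool_pos: [470.0, 360.9, 201.1]
ee_rot: [[-0.97, -0.232, -0.065], [-0.233, 0.973, -0.003], [0.064, 0.012, -0.998]]
contact_force: [-0.2, -1.0, -0.8]
opening: 23.9
```

```bash
python3 - <<'E'
from h import *
info();y=np.pi-.05
print(go([*T2(-49,0),195],y))
E
```

```text
t 56.58 tcp [470.  360.9 201.1] tray [-143.6  348.2] F [-0.2 -1.  -0.8] op 23.9 yaw -2.906 j7 0.86
[0.68, -36.08, 0.2, 0.285]
```

Request:
play_rows(
  rows=[
    [0.1,-4,0,0.06],
    [0.2,-9,0,0.12],
    [0.3,-14,0.1,0.18],
    [0.4,-19,0.1,0.24],
    [0.5,-24,0.2,0.285],
    [0.6,-29,0.2,0.285],
    [0.7,-33.5,0.2,0.285],
    [0.7,-36.1,0.2,0.285],
    [0.7,-36.1,0.2,0.285],
    [0.7,-36.1,0.2,0.285],
  ],
)

```text
time_s: 57.82
tool_pos: [546.1, 9.5, 194.3]
ee_rot: [[-0.997, 0.049, -0.067], [0.049, 0.999, -0.002], [0.066, -0.005, -0.998]]
contact_force: [-0.2, 0.1, -0.5]
opening: 23.8
```

```bash
python3 - <<'E'
from h import *
info();y=np.pi-.05
print(go([*T2(-49,0),80],y),go([*T2(-49,0),45],y))
E
```

```text
t 57.83 tcp [546.1   9.5 194.3] tray [-50.   1.] F [-0.2  0.1 -0.5] op 23.8 yaw 3.092 j7 1.25
[-0.86, -0.04, 11.4, 0.001] [-1.1, -0.02, 14.89, 0.001]
```

Request:
play_rows(
  rows=[
    [-0.2,0,3,0],
    [-0.5,0,7,0],
    [-0.8,0,11,0],
    [-1,0,14,0],
    [-1.1,0,14.9,0],
    [-1.1,0,15,0],
    [-1.1,0,15,0],
  ],
)

```text
time_s: 58.7
tool_pos: [547.9, 9.4, 45.0]
ee_rot: [[-0.997, 0.048, -0.065], [0.048, 0.999, -0.001], [0.064, -0.004, -0.998]]
contact_force: [0.2, 0.0, -1.1]
opening: 24.3
```

Request:
play_rows(
  rows=[
    [0,0,0,0],
    [0,0,0,0],
    [0,0,0,0],
    [0,0,0,0],
  ],
  grip=4,
)

```text
time_s: 59.2
tool_pos: [548.0, 9.3, 45.1]
ee_rot: [[-0.997, 0.048, -0.064], [0.049, 0.999, -0.001], [0.064, -0.005, -0.998]]
contact_force: [0.0, 0.1, -0.0]
opening: 40.2
```

Request:
play_rows(
  rows=[
    [0.07,0,-1,0],
    [0.3,0,-4,0],
    [0.6,0,-9,0],
    [1,0,-15,0],
    [1.2,0,-18,0],
    [1.2,0,-18,0],
  ],
)

```text
time_s: 59.95
tool_pos: [549.6, 10.4, 229.1]
ee_rot: [[-0.997, 0.048, -0.058], [0.049, 0.999, -0.002], [0.058, -0.005, -0.998]]
contact_force: [-0.6, 0.3, -0.1]
opening: 39.9
```

```bash
python3 - <<'E'
from h import *
info();y=np.radians(239.7)
print(go([505.3,394.6,190],y))
f=snap('wrist','w13')
E
```

```text
t 59.95 tcp [549.6  10.4 229.1] tray [-46.6   2.1] F [-0.6  0.3 -0.1] op 39.9 yaw 3.093 j7 1.26
[6.05, 38.18, 4.09, -1.091]
```

Request:
play_rows(
  rows=[
    [0.6,4,0,-0.12],
    [1.4,9,0,-0.25],
    [2.2,14,0,-0.4],
    [3,19,0,-0.55],
    [3.9,24.5,0.5,-0.7],
    [4.7,30,1,-0.85],
    [5.5,35,2,-1.0],
    [6,38.2,2,-1.09],
    [6,38.2,2,-1.09],
    [6,38.2,2,-1.09],
  ],
  grip=3.6,
)

```text
time_s: 61.25
tool_pos: [505.5, 393.2, 207.5]
ee_rot: [[-0.505, -0.861, -0.063], [-0.862, 0.506, -0.004], [0.035, 0.052, -0.998]]
contact_force: [0.6, -0.5, 0.4]
opening: 36.2
```

```bash
python3 - <<'E'
from h import *
info();y=np.radians(239.7)
for z in (130,79): print(go([505.3,394.6,z],y))
f=snap('wrist','w14');im=f['image'];h=cv2.cvtColor(im,cv2.COLOR_BGR2HSV)
for n,p0 in [('blue',(507,397))]:
    p=proj(f,[*p0,86],True);u,v=int(p[0]),int(p[1]);b=h[max(v-30,0):v+30,u-30:u+30];w=((b[...,1]<40)&(b[...,2]>225)).astype(np.uint8)
    k,l,st,cc=cv2.connectedComponentsWithStats(w)
    for i in range(1,k):
        if st[i,4]>60:
            vv,uu=np.nonzero(l==i);Q=np.array([atz(f,(x+u-30,yy+max(v-30,0)),86,True) for x,yy in zip(uu,vv)],np.float32);r=cv2.minAreaRect(Q);print(n,p,st[i,4],Q.mean(0).round(1),np.round(r[1],1),round(r[2],1))
E
```

```text
t 61.25 tcp [505.5 393.2 207.5] tray [-109.7  382.2] F [ 0.6 -0.5  0.4] op 36.2 yaw -2.1 j7 1.58
[-0.38, -0.32, 7.73, -0.001]
[-0.56, -0.58, 12.82, -0.001]
blue (np.float64(270.9261595228005), np.float64(223.0154696081239)) 353 [507.9 396.5] [15.5 15.7] 59.6
```

Request:
play_rows(
  rows=[
    [-0.15,-0.2,3,0],
    [-0.3,-0.35,6.5,0],
    [-0.45,-0.5,10,0],
    [-0.55,-0.65,12,0],
    [-0.55,-0.65,12.8,0],
    [-0.55,-0.65,12.8,0],
  ],
)

```text
time_s: 62.05
tool_pos: [506.8, 393.5, 79.8]
ee_rot: [[-0.506, -0.86, -0.062], [-0.862, 0.508, -0.004], [0.035, 0.052, -0.998]]
contact_force: [0.2, -0.1, 1.3]
opening: 36.3
```

Request:
play_rows(
  rows=[
    [0,0,0,0],
    [0,0,0,0],
    [0,0,0,0],
    [0,0,0,0],
    [0,0,0,0],
    [0,0,0,0],
  ],
  grip=1,
  force=30,
)

```text
time_s: 62.8
tool_pos: [507.5, 394.1, 81.1]
ee_rot: [[-0.507, -0.86, -0.06], [-0.862, 0.508, -0.003], [0.033, 0.051, -0.998]]
contact_force: [-0.1, -0.4, 5.5]
opening: 23.7
```

Request:
play_rows(
  rows=[
    [0.03,0.05,-1,0],
    [0.1,0.15,-3,0],
    [0.2,0.3,-6,0],
    [0.3,0.45,-9,0],
    [0.4,0.6,-12,0],
    [0.4,0.6,-12,0],
    [0.4,0.6,-12,0],
  ],
)

```text
time_s: 63.68
tool_pos: [507.4, 393.6, 201.2]
ee_rot: [[-0.507, -0.86, -0.06], [-0.862, 0.508, -0.003], [0.034, 0.05, -0.998]]
contact_force: [-0.0, -0.6, -1.4]
opening: 23.9
```

```bash
python3 - <<'E'
from h import *
info();y=np.pi-.05
print(go([*T2(-6,0),200],y))
E
```

```text
t 63.67 tcp [507.4 393.6 201.2] tray [-107.9  382.7] F [-0.  -0.6 -1.4] op 23.9 yaw -2.102 j7 1.57
[29.18, -26.77, -0.25, 1.089]
```

Request:
play_rows(
  rows=[
    [3,-2.7,0,0.14],
    [7,-6.4,0,0.28],
    [11,-10,0,0.42],
    [15,-13.8,-0.1,0.56],
    [19,-17.4,-0.2,0.7],
    [23,-21,-0.2,0.84],
    [27,-24.8,-0.2,0.98],
    [29.2,-26.8,-0.2,1.09],
    [29.2,-26.8,-0.2,1.09],
    [29.2,-26.8,-0.2,1.09],
  ],
)

```text
time_s: 64.92
tool_pos: [589.3, 7.4, 198.7]
ee_rot: [[-0.997, 0.049, -0.062], [0.049, 0.999, -0.002], [0.062, -0.005, -0.998]]
contact_force: [-0.1, 0.6, -0.9]
opening: 23.7
```

```bash
python3 - <<'E'
from h import *
info();y=np.pi-.05
print(go([*T2(-6,0),80],y),go([*T2(-6,0),45],y))
E
```

```text
t 64.92 tcp [589.3   7.4 198.7] tray [-6.7  1.1] F [-0.1  0.6 -0.9] op 23.7 yaw 3.092 j7 1.24
[-0.81, -0.04, 11.84, 0.001] [-1.03, -0.03, 15.34, 0.001]
```

Request:
play_rows(
  rows=[
    [-0.2,0,3,0],
    [-0.5,0,7,0],
    [-0.75,0,11,0],
    [-0.95,0,14,0],
    [-1,0,15.3,0],
    [-1,0,15.4,0],
    [-1,0,15.4,0],
  ],
)

```text
time_s: 65.8
tool_pos: [590.4, 7.5, 45.3]
ee_rot: [[-0.997, 0.048, -0.061], [0.048, 0.999, -0.002], [0.061, -0.005, -0.998]]
contact_force: [-0.2, -0.2, -1.1]
opening: 23.9
```

Request:
play_rows(
  rows=[
    [0,0,0,0],
    [0,0,0,0],
    [0,0,0,0],
    [0,0,0,0],
  ],
  grip=4,
)

```text
time_s: 66.3
tool_pos: [590.4, 7.3, 45.4]
ee_rot: [[-0.997, 0.048, -0.061], [0.048, 0.999, -0.002], [0.06, -0.005, -0.998]]
contact_force: [-0.7, -0.7, 0.6]
opening: 39.8
```

Request:
play_rows(
  rows=[
    [0.07,0,-1,0],
    [0.3,0,-4,0],
    [0.6,0,-9,0],
    [1,0,-15,0],
    [1.2,0,-21,0],
    [1.2,0,-27,0],
    [0,0,-31,0],
    [0,0,-31,0],
  ],
)

```text
time_s: 67.3
tool_pos: [611.4, 8.4, 359.6]
ee_rot: [[-0.997, 0.048, -0.052], [0.048, 0.999, -0.002], [0.052, -0.004, -0.999]]
contact_force: [-0.1, -0.9, -1.2]
opening: 40.0
```

```bash
python3 - <<'E'
from h import *
info();f=snap('wrist','w15')
cv2.imwrite('pics/w15b.png',cv2.resize(f['image'],(800,600),interpolation=cv2.INTER_CUBIC))
E
```

```text
t 67.3 tcp [611.4   8.4 359.6] tray [15.3  3.2] F [-0.1 -0.9 -1.2] op 40.0 yaw 3.093 j7 1.3
```

View pics/w15b.png

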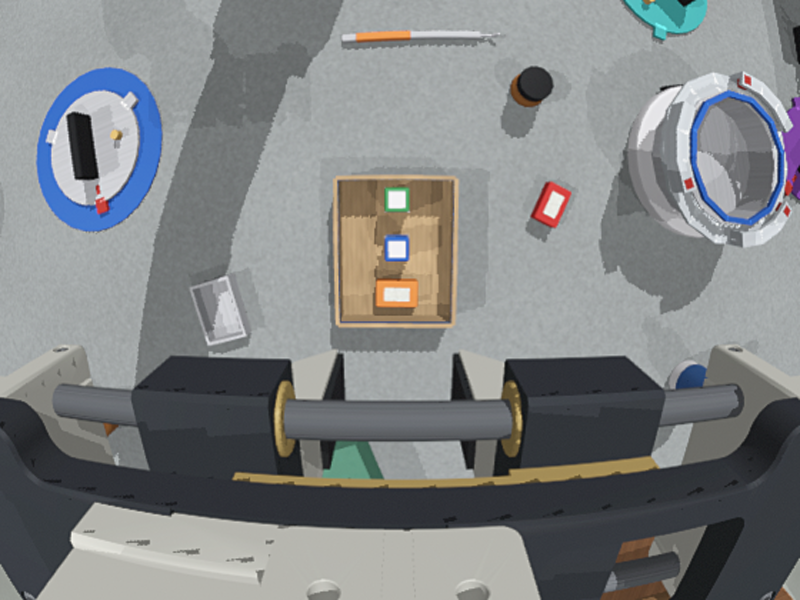

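View 15: the green cassette (397,199), the blue one (397,248) and the orange case (397,294) are inside the standing walls. The lid is on the mat at (98,148), the pot is empty, and the dish, probe and pelletpot look undisturbed. One numeric check, then I hand in.

```bash
python3 - <<'E'
from h import *
f=load('w15');g=lambda u,v,z:atz(f,(u*.7,v*.7),z,True)
t=lambda p:(R2.T@(p-c)).round(1)
print('wall tops tray: near',t(g(396,178,47)),'far',t(g(396,326,47)),'left',t(g(457,250,47)),'right',t(g(335,250,47)))
print('kits',t(g(397,199,48)),t(g(397,248,48)),t(g(397,294,24)),'lid',g(80,147,47),'mat',g(100,150,3),'dish',g(218,311,11),'ppot',g(535,84,42),'probe',g(420,37,6))
ctrl.finish_job(); print('done')
E
```

```text
wall tops tray: near [-72.8   0.7] far [74.   0.8] left [-3.1 60.5] right [ -2.9 -59.1]
kits [-52.4   1.7] [-4.7  1.7] [45.8  1.7] lid [ 446.62146851 -347.60430003] mat [ 446.97253264 -349.36155766] dish [ 653.88916261 -199.17940459] ppot [428.49784087 154.78376666] probe [365.36674186  43.33362776]
the job is handed in; nothing more can be done
done
```

I handed the job in at about 67 s. My last checks all looked good, but the controller gives no verdict, so I can't say it was judged a pass.

- **Lid:** I turned it to the first stop unpressed and held it there for over 2 s. I then pressed it about 6.5–7.5 mm, turned it past the stop, lifted it off and laid it handle up on the blue mat. It reads about 2 mm from the mat's centre.
- **Tray walls:** All four stand upright, with their top edges within about 2 mm of vertical above the tray's edges. They were all up before anything went in.
- **Contents:** The pot held only the green and blue cassettes; there was no yellow one. Both are inside the tray with the orange case, which had been knocked aside during the run, so I measured its position again before picking it up.
- **Bystanders:** The dish and pelletpot read within 2–3 mm of their start. The probe's reading differed by about 7 mm, but those were rough hand-picked points and the limit is 40 mm.

**What went wrong on the way:**
- I came down on the far wall's edge and flattened it, then raised it again by pressing and lifting.
- On the near wall a finger jammed, with about 76 N along the push (about 98 N in total). That is under the 120 N wrist limit and was on the fingers. The 40 N limit covers the arm and gripper body.
- That jam left the tool leaning by up to about 0.1 rad. It did not affect the grasps.

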